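Index a power adapter to the test station and close the contact head

ROBOT

A 6-joint arm with a two-finger parallel gripper is mounted at the origin on a cart in front of the work surface, level with it; the furniture and walls round the work are solid. World frame = base frame: x ahead of the robot, y to its left, z up, the work surface at z = 0. Lengths are in m, angles in rad, forces in N, time in s.
With the tool pointing down it reaches from about 0.225 to 0.875 m from the base axis. Payload 3.4 kg.
Tool frame: the origin (TCP) lies on the centre line of the jaws, within the pads' length; the fingertips stand env.tip_extent ahead of it and the grasp point (between the pads) lies 2 mm behind it (env.tip_extent is the distance from the TCP to the fingertips, in m); y points along the fingers, x is the direction in which the jaws open and shut, and the axes are right-handed (so a half turn about y gives the same grasp; the last joint's range is limited). The gripper opens to 85 mm and grips with 20 to 120 N. Pads are 22 mm wide; open, the fingers measure 114 mm over their backs; the gripper's body (76 mm by 85 mm) begins 54 mm behind the grasp point. The pads swing forward as they close: fully open they stand 13 mm farther back than shut.
Start: joints at [-1.286, 0.276, 1.505, -0, 1.361, -0.121], TCP at [0.227, -0.528, 0.248] pointing down, gripper open.
Joint ranges: [-2.89, 2.89], [-0.75, 2.08], [0.22, 2.7], [-1.18, 4.32], [0.11, 2.71], [-2.7, 2.7]. Speed limits (rad/s): [2.57, 2.57, 3.14, 3.14, 3.14, 3.14].

INTERFACE

Orientations are given as a rotation vector (axis times angle).
In Python, from workcell import env gives the robot as it stands. The module is installed in compiled form; this text tells all that it offers.
- The arm moves only by the tool servo_tool, never from a script. Its argument "series" is a list of rows, each an object with "gripper": the closure, from 0 (fully open) to 1 (shut); "translation": the shift along the tool's x, y, z in m, a list of three; "twist": the turn about the tool's y in degrees. A call has 1 to 5 rows; each row is the pose to reach, as a shift and turn from the pose commanded when the call began, along the tool's axes at that moment; what a row does not reach only later rows make up. A row lasts 1/8 s, in which the tool goes at most 62.5 mm and 10.7 degrees, less where a joint would pass 70% of its speed; a pose out of reach is approached as far as the arm can. A call with a gripper value outside its range is refused whole. The fingers move at their own pace and stop on an object; "squeeze" is the grip in N (left out, the last holds). Time passes only in rows, so rows that repeat a pose let the fingers close. It gives the time, the measured TCP pose, the force and the opening at its end, in the units of the state.
- env.get_state(): the state, without advancing time (a new reading comes with each control period).
- env.snapshot(name): name is "scene" or "top" or "wrist"; returns (picture, depth): 400x640x3 uint8, red, green, blue; 400x640 float32, m along the optical axis (not along the pixel's ray), 0 where there is no reading.
- env.get_calibration(name): a dict with "fx", "fy", "cx", "cy" (pixels), "extrinsics" (4x4, takes a point from world to camera coordinates); the wrist camera has in their place "mount" (4x4, takes a point from camera to tool coordinates, whose origin is the TCP and whose axes are the tool frame's). Camera axes: x right, y down, z forward; pixel columns grow to the right and rows downward; lengths in m; the calibration is good to about 2 mm. A picture is of the moment at which its call begins: read the wrist's pose just before it. get_calibration takes no time and is no camera call.
- env.close_job(): hands the job in, once; it reports no verdict.
The state is a dict: "time": time; "joint_positions": joint angles; "qvel": joint speeds; "tau": joint torques, N m; "tool_pos": TCP position; "tool_rot": TCP orientation; "force": force on the tool from outside, world axes, zero at the start; "torque": the same for the moment, N m; "opening": finger opening in m.
Only numpy, scipy, OpenCV 4.12 (cv2) and the standard library are available. Lean on these libraries where they do the work, as an engineer would, in place of code of your own. Each camera call takes 0.05 s, during which the arm holds its last target.

TASK

Set the grey power adapter flat in the nest of the carrier at the right-hand end of the indexing slide, with its two brass pins pointing left along the slide, and let go. Then push the carrier by its black knob along the rail until it clicks into the next detent, the middle one at the contact head, without running on past it, and swing the raised contact head fully down onto the adapter. Leave the other things on the bench where they are.

Things in the scene. Friction and masses are not known exactly. Their poses are not given: they have to be found in the camera images.
- power_adapter: loose dark grey plug-in mains adapter, about 0.14 kg, lying flat: a rounded, ribbed body 52 (x) x 72 (y) x 34 (z) mm. Two brass mains pins stick out 17 mm at its +y end, a short black stub at its -y end (107 mm over all). Origin: centre of its underside. Easily gripped across its 52 mm width (x) at mid length.
- adapter_pins (a point): the middle of the adapter's two brass pins, near their tips: 50 mm along the adapter's +y and 16 mm up from its origin.
- index_slide: indexing slide, fixed to the bench (place and yaw vary): aluminium base 120 (x) x 520 (y) mm on rubber feet, two steel rails along its y. Origin: on the bench under its middle; x points to the back, away from the robot, y left along the rails. Stations at y = -160 (load), 0 (test, contact head) and +160 mm (unload); a white, yellow and green dot on the base front mark their detents.
- carrier (a joint): the sliding carrier, a dark plate 108 (x) x 130 (y) mm; m, growing to the left (slide's +y): 0 in the load detent, where it starts, 0.160 in the test detent, 0.320 in the unload detent. It takes about 7 N to push it out of or into a detent, where it then centres itself from about 5 mm off; between stations it slides with about 1 N of friction and soon stops when not pushed.
- nest (a point): centre of the nest on the carrier's top, 46 mm above the bench, axes as the slide's; moves with the carrier. The adapter is home when its origin is here, flat on the plate. Two brass bushes 19 mm across and 10 mm high stand at x = -45, y = +-48 mm.
- push_knob (a point): middle of the grip of the carrier's black knob, at x = -78, y = -50, z = +26 mm from the nest centre; an upright knob on a lug in front of the plate: 22 mm diameter from 14 mm to 38 mm above the plate's top, on a 13 mm stem.
- contact_head (a joint): hinged contact head at the test station, an aluminium frame 116 mm wide; rad: 0 fully down on its stop, 1.57 upright; it starts raised. A stiff friction hinge keeps it where it is left; 1 to 4 N at the bar move it. A sprung pad meets the adapter in the last 0.03 rad. Its two guide pins enter the carrier's brass bushes: with the carrier over 5 mm off the test station it cannot close.
- head_bar (a point): middle of the head's black grip bar, 12 mm thick, 80 mm long, parallel to the slide's y, 158 mm from the hinge axis, on two rods 80 mm apart; 36 mm free between the bar's centre and the cross-bar next to it. Its arc leads towards the robot and down; closed, it is 95 mm above the bench, straight in front of the hinge.
- head_hinge (a point): the point of the hinge axis behind the test station: at x = +70, y = 0, z = 95 mm in the slide's frame; the axis is parallel to the slide's y.
- heatsink: bystander: black finned heat sink, 40 x 40 x 22 mm; origin under its centre. It may stand where the adapter stood and the other way round.
- grid_tray: bystander: flat beige pin tray, 78 (x) x 122 (y) x 9 mm; origin under its centre.
- test_station (a point): where the nest centre is when the carrier sits in the test detent: 46 mm above the slide's origin. Each station's detent is two steel saddles on a strip along the front, between which a sprung roller under the carrier drops.
- nest_corner (a point): inner top corner of one of the four white corner locators, 13 mm high with rounded tops, 2 mm clear of the adapter's body. Inner faces: at x = +-28.5 mm from the nest centre, only for |y| from 22 to 40 mm, so that fingers fit between them at the middle of the long sides; at y = +-38.5 mm, only for |x| from 10 to 37 mm, so that pins and stub lie in open gaps.
Things that resemble listed ones, but are neither listed nor needed, are in the scene too. What is shaped like the power_adapter but blue or orange is not meant.

How it is judged:
By the outcome, as a careful person would: the job done as asked, in the order asked, and still so for the second after the job is handed in, with the robot touching nothing.
It also fails if it takes over 61 s, if anything falls off the work surface, if the arm or the gripper's body presses on something with over 40 N, if the wrist force passes 120 N, or if a joint passes its speed limit or range.

## Working session

There is one attempt and no reset: what is moved stays moved. The work goes in short steps, Python scripts to look and compute and a tool call to move; the robot and the scene stay as the last step left them, time stands still between calls to the robot, and variables do not carry over. Pictures are saved under pics/ and viewed, and the job is handed in when it is done.

Besides the shell and the picture viewer there is one more tool, called after ">>>" by a JSON object that holds its "op" and its "data". servo_tool: Moves the arm, as the interface text tells. Its arguments: {"type":"object","properties":{"series":{"type":"array","items":{"type":"object","properties":{"gripper":{"type":"number"},"translation":{"type":"array","items":{"type":"number"}},"twist":{"type":"number"}}}},"squeeze":{"type":"number"}},"required":["series"]}

```bash
mkdir -p pics; ls
python3 - <<'E'
from workcell import env
import numpy as np, cv2
np.set_printoptions(precision=4,suppress=True)
s=env.get_state(); print(s, env.tip_extent)
for n in ("scene","top","wrist"):
    im,d=env.snapshot(n); cv2.imwrite(f"pics/{n}0.png",im[:,:,::-1]); np.save(f"pics/{n}0_d.npy",d)
    print(n,env.get_calibration(n))
E
```

```text
pics
{'time': 0.0, 'joint_positions': array([-1.286 ,  0.2766,  1.5061,  0.    ,  1.3607, -0.121 ]), 'qvel': array([-0.0009,  0.0015,  0.001 , -0.0001, -0.0001,  0.0009]), 'tau': array([ -0.0026, -41.6779, -24.5802,  -0.0004,   0.0111,   0.    ]), 'tool_pos': array([ 0.2268, -0.5278,  0.2474]), 'tool_rot': array([-1.373 ,  0.9063, -0.904 ]), 'force': array([ 0.0397, -0.0718, -0.1364]), 'torque': array([-0.0031,  0.0084, -0.0231]), 'opening': 0.08550443574772991} 0.017
scene {'fx': 379.05506697052726, 'fy': 379.05506697052726, 'cx': 319.95896003036785, 'cy': 205.8512180566586, 'extrinsics': array([[-0.8136, -0.5814,  0.0103,  0.5218],
       [-0.3735,  0.5089, -0.7756,  0.18  ],
       [ 0.4457, -0.6348, -0.6312,  0.8685],
       [ 0.    ,  0.    ,  0.    ,  1.    ]])}
top {'fx': 489.0595559222257, 'fy': 489.0595559222257, 'cx': 320.42119089553955, 'cy': 199.71092460625428, 'extrinsics': array([[-0.0216, -0.9998,  0.0027,  0.1402],
       [-0.9897,  0.021 , -0.1416,  0.5371],
       [ 0.1415, -0.0057, -0.9899,  1.345 ],
       [ 0.    ,  0.    ,  0.    ,  1.    ]])}
wrist {'fx': 355.72429722691066, 'fy': 355.72429722691066, 'cx': 315.7835391311315, 'cy': 204.4517463964453, 'mount': array([[ 1.    ,  0.0006,  0.0008, -0.0015],
       [-0.0006, -0.288 ,  0.9576, -0.1257],
       [ 0.0008, -0.9576, -0.288 ,  0.0739],
       [ 0.    ,  0.    ,  0.    ,  1.    ]])}
```

View pics/scene0.png

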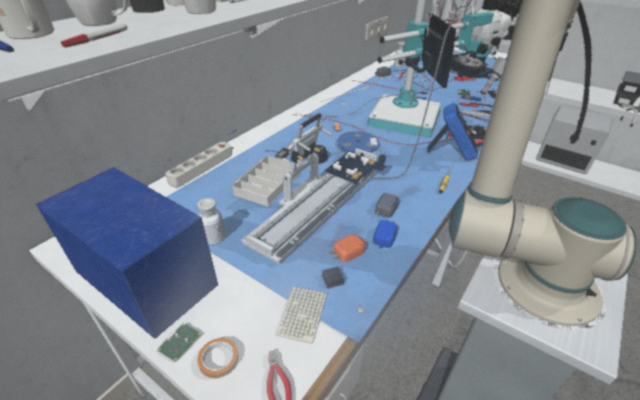

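View pics/top0.png

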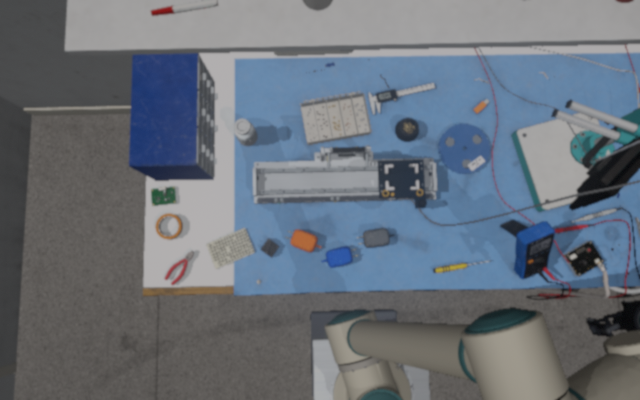

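View pics/wrist0.png

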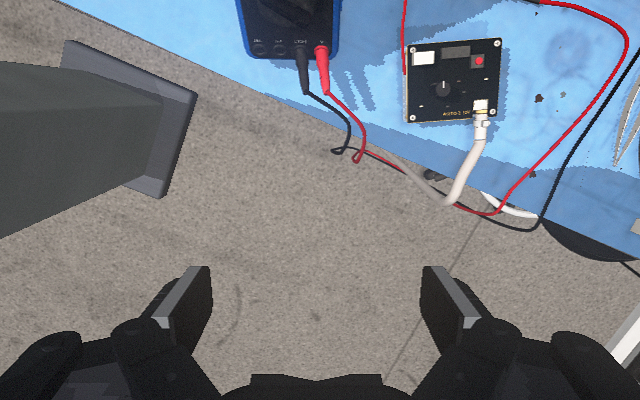

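Candidates shaped like the adapter, in the top view: orange (304,240), blue (340,257) and grey (376,237). The grey one fits the description. The heat sink is at (269,247). I'll enlarge that area to confirm.

```bash
cat > h.py <<'E'
from workcell import env
import numpy as np, cv2
from scipy.spatial.transform import Rotation as R
np.set_printoptions(precision=4,suppress=True)
def cam(n,s=None):
    c=env.get_calibration(n); K=np.array([[c['fx'],0,c['cx']],[0,c['fy'],c['cy']],[0,0,1]])
    if n=='wrist':
        s=s or env.get_state(); T=np.eye(4); T[:3,:3]=R.from_rotvec(s['tool_rot']).as_matrix(); T[:3,3]=s['tool_pos']
        W=T@np.array(c['mount'])
    else: W=np.linalg.inv(c['extrinsics'])
    return K,W   # W cam->world
def plane(K,W,uv,z):
    uv=np.atleast_2d(np.array(uv,float)); r=np.c_[uv,np.ones(len(uv))]@np.linalg.inv(K).T@W[:3,:3].T
    return W[:3,3]+r*((z-W[2,3])/r[:,2])[:,None]
def dep(K,W,uv,d):
    uv=np.atleast_2d(np.array(uv,float)); z=np.array([d[int(round(v)),int(round(u))] for u,v in uv])
    r=np.c_[uv,np.ones(len(uv))]@np.linalg.inv(K).T*z[:,None]
    return r@W[:3,:3].T+W[:3,3]
def proj(K,W,p):
    q=(np.atleast_2d(p)-W[:3,3])@W[:3,:3]; q=q@K.T; return q[:,:2]/q[:,2:]
def tri(obs):  # list of (K,W,uv)
    A=np.zeros((3,3));b=np.zeros(3);L=[]
    for K,W,uv in obs:
        r=W[:3,:3]@np.linalg.inv(K)@np.array([*uv,1.]); r/=np.linalg.norm(r); P=np.eye(3)-np.outer(r,r); A+=P;b+=P@W[:3,3]; L.append((P,W[:3,3]))
    x=np.linalg.solve(A,b); return x,[float(np.linalg.norm(P@(x-o))) for P,o in L]
E
python3 - <<'E'
from h import *
im=cv2.imread('pics/top0.png'); d=np.load('pics/top0_d.npy')
a=cv2.resize(im[140:275,235:445],None,fx=3.8,fy=3.8,interpolation=cv2.INTER_CUBIC); cv2.imwrite('pics/topcrop.png',a)
K,W=cam('top')
for n,p in dict(grey=(376,237),nest=(403,180),slideL=(257,180),slideR=(436,177),knob=(421,202),head=(345,155)).items(): print(n,dep(K,W,p,d), plane(K,W,p,.03))
s=env.get_state(); print(R.from_rotvec(s['tool_rot']).as_matrix())
E
```

```text
grey [[ 0.4315 -0.025   0.0338]] [[ 0.4318 -0.0255  0.03  ]]
nest [[ 0.5897 -0.1055  0.0489]] [[ 0.5931 -0.1089  0.03  ]]
slideL [[0.6019 0.3088 0.0301]] [[0.6019 0.3088 0.03  ]]
slideR [[ 0.5964 -0.1993  0.0485]] [[ 0.5998 -0.2039  0.03  ]]
knob [[ 0.5205 -0.1445  0.0895]] [[ 0.5285 -0.1572  0.03  ]]
head [[0.6356 0.0636 0.1746]] [[0.6698 0.055  0.03  ]]
[[ 0.3948 -0.0004  0.9188]
 [-0.9188  0.0014  0.3948]
 [-0.0014 -1.      0.0002]]
```

View pics/topcrop.png

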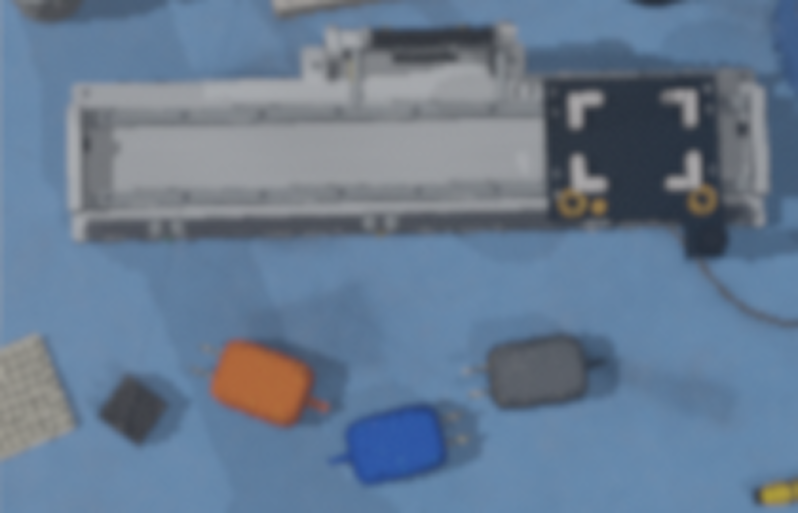

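The crop confirms it: the grey body is at (376,237), with brass pins to its left and the stub to its right. It already roughly matches the required heading, about +8° yaw. I'm moving above it to measure with the wrist camera.

>>> {"op": "servo_tool", "data": {"series": [{"gripper": 0,"translation": [-0.38,-0.05,0.385],"twist": -70},{"gripper": 0,"translation": [-0.38,-0.05,0.385],"twist": -70},{"gripper": 0,"translation": [-0.38,-0.05,0.385],"twist": -70},{"gripper": 0,"translation": [-0.38,-0.05,0.385],"twist": -70},{"gripper": 0,"translation": [-0.38,-0.05,0.385],"twist": -70}]}}

```text
time: 0.78
tool_pos: [0.3445, -0.2381, 0.2772]
tool_rot: [-1.564, 0.174, -0.175]
force: [0.3, 0.4, 1.2]
opening: 0.0854
```

Run:
```python
from h import *
s=env.get_state(); M=R.from_rotvec(s['tool_rot']).as_matrix(); print(s['tool_pos'],M)
t=np.array([0.43,-0.02,0.29]); print(M.T@(t-s['tool_pos']), np.degrees(np.arctan2(M[1,0],M[0,0])))
```

```text
[ 0.3445 -0.2381  0.2772] [[ 0.9754  0.0005  0.2203]
 [-0.2203 -0.      0.9754]
 [ 0.0005 -1.      0.0001]]
[ 0.0354 -0.0128  0.2316] -12.72493259197901
```

>>> {"op": "servo_tool", "data": {"series": [{"gripper": 0,"translation": [0.035,-0.013,0.23],"twist": -20},{"gripper": 0,"translation": [0.035,-0.013,0.23],"twist": -20},{"gripper": 0,"translation": [0.035,-0.013,0.23],"twist": -20},{"gripper": 0,"translation": [0.035,-0.013,0.23],"twist": -20},{"gripper": 0,"translation": [0.035,-0.013,0.23],"twist": -20}]}}

```text
time: 1.4
tool_pos: [0.4307, -0.0212, 0.29]
tool_rot: [-1.568, -0.1, 0.1]
force: [-0.8, 0.6, -0.0]
opening: 0.0852
```

```bash
cat > shot.py <<'E'
import sys,pickle
from h import *
n,cn=sys.argv[1],(sys.argv[2] if len(sys.argv)>2 else 'wrist')
s=env.get_state(); K,W=cam(cn,s); im,d=env.snapshot(cn)
cv2.imwrite(f'pics/{n}.png',im[:,:,::-1]); pickle.dump((K,W,im,d,s),open(f'pics/{n}.pkl','wb'))
M=R.from_rotvec(s['tool_rot']).as_matrix(); print(s['time'],s['tool_pos'],'psi',np.degrees(np.arctan2(M[1,0],M[0,0])),'F',s['force'],'op',s['opening'], 'q',s['joint_positions'])
E
python3 shot.py w1
```

```text
1.4 [ 0.4307 -0.0212  0.29  ] psi 7.288016419233536 F [-0.8337  0.553  -0.0046] op 0.0852225268266124 q [-0.2114  0.0318  1.7038  0.0008  1.4059 -0.3388]
```

View pics/w1.png

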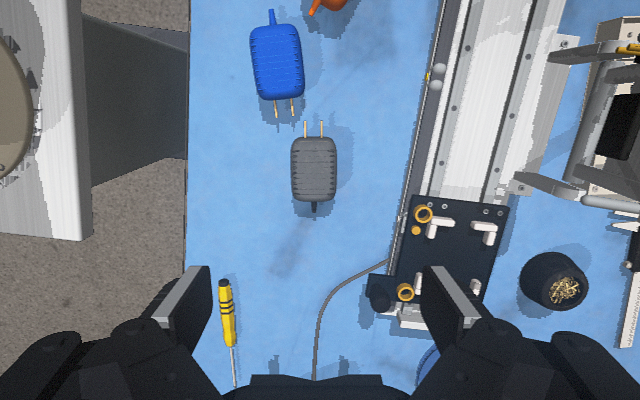

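The grey adapter is at (314,168) with its pins up, i.e. +y. The carrier is at (460,245) with bushes at (422,214) and (405,292), and the knob is at (380,297). Next is a second view from a shifted pose.

>>> {"op": "servo_tool", "data": {"series": [{"gripper": 0,"translation": [0.06,0,-0.075],"twist": 0},{"gripper": 0,"translation": [0.06,0,-0.075],"twist": 0},{"gripper": 0,"translation": [0.06,0,-0.075],"twist": 0}]}}

```text
time: 1.82
tool_pos: [0.4996, -0.0942, 0.2891]
tool_rot: [-1.57, -0.091, 0.093]
force: [-1.0, -0.1, -0.0]
opening: 0.0854
```

```bash
python3 shot.py w2
```

```text
1.825 [ 0.4996 -0.0942  0.2891] psi 6.733181785695825 F [-0.9911 -0.1168 -0.0351] op 0.0854379585894617 q [-0.3226  0.154   1.5663 -0.0012  1.4223 -0.4399]
```

View pics/w2.png

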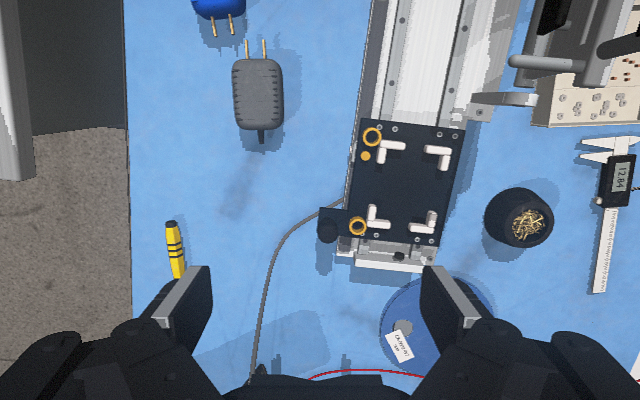

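```bash
cat > m.py <<'E'
from h import *
import pickle
def blobs(mask,amin):
    n,l,st,c=cv2.connectedComponentsWithStats(mask.astype(np.uint8)); return [(c[i],st[i]) for i in range(1,n) if st[i][4]>=amin]
E
python3 - <<'E'
from m import *
V={}
for n in ('w1','w2'):
    K,W,im,d,s=pickle.load(open(f'pics/{n}.pkl','rb')); V[n]=(K,W,im,d)
    hsv=cv2.cvtColor(im,cv2.COLOR_RGB2HSV)
    br=cv2.inRange(hsv,(12,130,110),(30,255,255))
    br[:,:300]=0
    for c,st in blobs(br,25): print(n,'brass',c,st, plane(K,W,st[:2]+st[2:4]/2-.5,.056), dep(K,W,c,d))
    # adapter: low saturation, dark/mid, depth-height mask
    h,w=d.shape; vv,uu=np.mgrid[:h,:w]; P=(np.c_[uu.ravel(),vv.ravel(),np.ones(h*w)]@np.linalg.inv(K).T*d.reshape(-1,1))@W[:3,:3].T+W[:3,3]
    P=P.reshape(h,w,3)
    g=(hsv[...,1]<70)&(P[...,2]>.008)&(P[...,2]<.05)&(P[...,0]<.50)&(P[...,0]>.37)&(P[...,1]>-.10)&(P[...,1]<.06)&(d>0)
    for c,st in blobs(g,200):
        print(n,'adapter',c,st)
    g=cv2.morphologyEx(g.astype(np.uint8),cv2.MORPH_OPEN,np.ones((9,9)))
    cs,_=cv2.findContours(g,cv2.RETR_EXTERNAL,cv2.CHAIN_APPROX_NONE); c=max(cs,key=cv2.contourArea)
    pts=plane(K,W,c[:,0].astype(float),.017)[:,:2]
    print(n,'rect z.017',cv2.minAreaRect((pts*1000).astype(np.float32)))
    top=P[(g>0)]; print('top z',np.percentile(top[:,2],[5,50,95]), top[top[:,2]>.03].mean(0))
    t=top[top[:,2]>.030][:,:2]; print('toprect',cv2.minAreaRect((t*1000).astype(np.float32)))
    print('bench z', np.median(P[(hsv[...,0]>95)&(hsv[...,1]>80)&(P[...,0]<.5)][:,2]))
E
python3 - <<'E'
import cv2
im=cv2.imread('pics/w2.png'); cv2.imwrite('pics/w2c.png',cv2.resize(im[30:280,220:480],None,fx=2.4,fy=2.4,interpolation=cv2.INTER_CUBIC))
E
```

```text
w1 brass [634.6981  46.1698] [630  44  10   6  53] [[0.7106 0.1362 0.056 ]] [[0.6213 0.1108 0.1669]]
w1 brass [626.4605  50.2632] [618  47  22   7  76] [[0.7062 0.1326 0.056 ]] [[0.6276 0.1108 0.1535]]
w1 brass [422.8862 213.8922] [415 205  17  18 167] [[ 0.5499 -0.0497  0.056 ]] [[ 0.553  -0.0527  0.0471]]
w1 brass [415.5938 229.8281] [412 226   9   9  64] [[ 0.5464 -0.069   0.056 ]] [[ 0.5472 -0.0702  0.0523]]
w1 brass [405.0598 291.9293] [397 283  18  18 184] [[ 0.5501 -0.1441  0.056 ]] [[ 0.5532 -0.1501  0.0461]]
w1 adapter [313.5243 168.0116] [ 291  121   46   81 2760]
w1 rect z.017 ((428.3995056152344, -24.958969116210938), (50.09076690673828, 72.84637451171875), 8.225014686584473)
top z [0.0274 0.0337 0.0352] [ 0.4284 -0.0215  0.0336]
toprect ((428.4367980957031, -24.25046157836914), (48.36531448364258, 66.06275939941406), 6.747064113616943)
bench z 0.00018720060519128445
w2 brass [371.5467 136.6733] [363 127  18  19 150] [[ 0.5501 -0.0502  0.056 ]] [[ 0.552  -0.0517  0.0459]]
w2 brass [364.9718 155.2394] [361 151   9  10  71] [[ 0.5468 -0.0702  0.056 ]] [[ 0.5473 -0.0705  0.052 ]]
w2 brass [357.1279 225.6512] [349 217  18  18 172] [[ 0.5507 -0.1456  0.056 ]] [[ 0.5519 -0.1492  0.0465]]
w2 adapter [257.4108  93.2971] [ 232   53   52   79 3289]
w2 rect z.017 ((428.4864807128906, -24.566471099853516), (52.62169647216797, 70.38109588623047), 6.778398513793945)
top z [0.028  0.0336 0.0352] [ 0.4292 -0.024   0.0335]
toprect ((429.11053466796875, -24.976699829101562), (47.2605094909668, 67.5421142578125), 8.03672981262207)
bench z 2.56301396729941e-05
```

View pics/w2c.png

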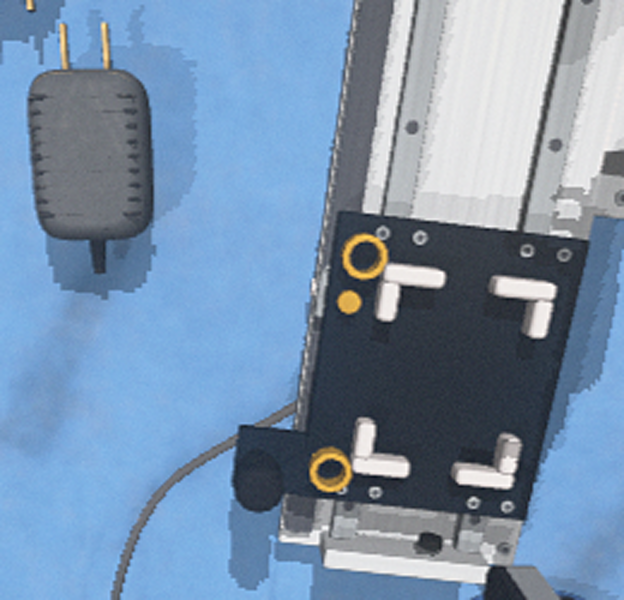

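Run:
```python
from m import *
Q={}
for n in ('w1','w2'):
    K,W,im,d,s=pickle.load(open(f'pics/{n}.pkl','rb'))
    Q[n]=(K,W)
b={'w1':[(423,213.5),(405.5,291.5)],'w2':[(371.5,136),(357.5,225.5)]}
for i in range(2): print('bush',tri([(*Q[n],b[n][i]) for n in Q]))
# locators in w2
K,W,im,d,s=pickle.load(open('pics/w2.pkl','rb'))
hsv=cv2.cvtColor(im,cv2.COLOR_RGB2HSV)
m=cv2.inRange(hsv,(0,0,170),(180,60,255)); roi=np.zeros_like(m); roi[137:237,362:460]=1; m*=roi
L=[]
for c,st in blobs(m,40):
    l=cv2.connectedComponents(m)[1]; 
    print(c,st,plane(K,W,c,.059),dep(K,W,c,d)); L.append(plane(K,W,c,.059)[0])
cv2.imwrite('pics/m.png',m)
# rails edges: slide long lines via top depth/hough in w2
t=np.array([0.429,-.0247,.017]); print(proj(K,W,t))
# top view slide front edge direction
```

```text
bush (array([ 0.5505, -0.0503,  0.0541]), [7.435610842891074e-05, 7.435610842911111e-05])
bush (array([ 0.5518, -0.1472,  0.0507]), [0.0003154138336303723, 0.00031541383363047613])
[388.2054 148.3333] [377 140  28  24 297] [[ 0.5682 -0.0599  0.059 ]] [[ 0.5682 -0.06    0.059 ]]
[440.6531 154.3776] [426 145  26  26 294] [[ 0.6214 -0.0597  0.059 ]] [[ 0.6217 -0.0598  0.0583]]
[376.0636 219.4452] [367 204  23  25 283] [[ 0.5687 -0.1355  0.059 ]] [[ 0.5704 -0.1381  0.0508]]
[423.9553 226.122 ] [410 215  27  19 246] [[ 0.6205 -0.1369  0.059 ]] [[ 0.6216 -0.1379  0.056 ]]
[[257.962   94.6147]]
```

Run:
```python
from m import *
tk=cam('top')
for n in ('top','w1','w2'):
    if n=='top': K,W=tk; d=np.load('pics/top0_d.npy')
    else: K,W,im,d,s=pickle.load(open(f'pics/{n}.pkl','rb'))
    h,w=d.shape; vv,uu=np.mgrid[:h,:w]; P=(np.c_[uu.ravel(),vv.ravel(),np.ones(h*w)]@np.linalg.inv(K).T*d.reshape(-1,1))@W[:3,:3].T+W[:3,3]
    P=P[d.ravel()>0]
    pts=[]
    for y in np.arange(-.02,.30,.004):
        q=P[(abs(P[:,1]-y)<.002)&(P[:,0]>.49)&(P[:,0]<.58)&(P[:,2]>.015)&(P[:,2]<.06)]
        if len(q)>3: pts.append((y,np.min(q[:,0])))
    pts=np.array(pts)
    for _ in range(3):
        f=np.polyfit(pts[:,0],pts[:,1],1); r=pts[:,1]-np.polyval(f,pts[:,0]); pts=pts[abs(r)<max(2*np.std(r),.001)]
    print(n,len(pts),'yaw deg',-np.degrees(np.arctan(f[0])),'front x at y=.062',np.polyval(f,.062),'rms',r.std())
    q=P[(P[:,2]>.015)&(P[:,2]<.06)&(abs(P[:,0]-.595)<.03)]; print(q[:,1].min(),q[:,1].max())
```

```text
top 76 yaw deg 0.19835978658987513 front x at y=.062 0.5385409861552344 rms 0.0005653587276564473
-0.6481100244066079 0.6098558812715155
w1 43 yaw deg 0.21975614910037844 front x at y=.062 0.5346629946115588 rms 0.0001891825873350594
-0.19880320505243912 0.17183185288529385
w2 25 yaw deg 0.22635660152574488 front x at y=.062 0.5348433027759076 rms 7.23311395466103e-05
-0.19935328361341542 0.08724868442305556
```

Nest is at (0.595, -0.098), yaw 0.2°; the bushes, locators and base edge all agree within 1–2 mm. The adapter is at (0.4286, -0.0248), yaw about 7.4°, top at 34 mm, matching the text. Going above it.

>>> {"op": "servo_tool", "data": {"series": [{"gripper": 0,"translation": [-0.0625,0.12,0.077],"twist": -0.7},{"gripper": 0,"translation": [-0.0625,0.189,0.077],"twist": -0.7},{"gripper": 0,"translation": [-0.0625,0.189,0.077],"twist": -0.7},{"gripper": 0,"translation": [-0.0625,0.189,0.077],"twist": -0.7},{"gripper": 0,"translation": [-0.0625,0.189,0.077],"twist": -0.7}]}}

```text
time: 2.5
tool_pos: [0.4239, -0.0214, 0.0997]
tool_rot: [-1.567, -0.101, 0.11]
force: [-1.1, -0.9, 0.7]
opening: 0.0855
```

```bash
cat > go.py <<'E'
import sys
from h import *
s=env.get_state(); M=R.from_rotvec(s['tool_rot']).as_matrix(); t=np.array([float(a) for a in sys.argv[1:4]])
psi=np.degrees(np.arctan2(M[1,0],M[0,0]))
print(s['time'],s['tool_pos'],'psi',psi,'F',s['force'],'op',s['opening']); print('shift',M.T@(t-s['tool_pos']),'twist',psi-float(sys.argv[4]) if len(sys.argv)>4 else '')
E
python3 go.py .4286 -.0248 .026 7.4
```

```text
2.5 [ 0.4239 -0.0214  0.0997] psi 7.688864433794774 F [-1.0624 -0.8636  0.7419] op 0.08545674965624216
shift [ 0.0046  0.0737 -0.0041] twist 0.28886443379477367
```

>>> {"op": "servo_tool", "data": {"series": [{"gripper": 0,"translation": [0,0,0],"twist": 0},{"gripper": 0,"translation": [0,0,0],"twist": 0}]}}

```text
time: 2.75
tool_pos: [0.4291, -0.0229, 0.1026]
tool_rot: [-1.57, -0.108, 0.102]
force: [-0.0, -0.0, -0.3]
opening: 0.0853
```

```bash
python3 go.py .4286 -.0248 .026 7.4
```

```text
2.75 [ 0.4291 -0.0229  0.1026] psi 7.637934260634968 F [-0.0124 -0.0005 -0.2812] op 0.08526345761110601
shift [-0.001   0.0766 -0.0017] twist 0.23793426063496792
```

>>> {"op": "servo_tool", "data": {"series": [{"gripper": 0,"translation": [-0.001,0.04,-0.002],"twist": 0.2},{"gripper": 0,"translation": [-0.001,0.07,-0.002],"twist": 0.2},{"gripper": 0,"translation": [-0.001,0.076,-0.002],"twist": 0.2},{"gripper": 0,"translation": [-0.001,0.076,-0.002],"twist": 0.2},{"gripper": 0.2,"translation": [-0.001,0.076,-0.002],"twist": 0.2}], "squeeze": 40}}

```text
time: 3.38
tool_pos: [0.428, -0.0246, 0.0262]
tool_rot: [-1.569, -0.105, 0.1]
force: [0.2, 0.0, -1.0]
opening: 0.0697
```

>>> {"op": "servo_tool", "data": {"series": [{"gripper": 0.8,"translation": [0,0,0],"twist": 0},{"gripper": 0.8,"translation": [0,0,0],"twist": 0},{"gripper": 0.8,"translation": [0,0,0],"twist": 0},{"gripper": 0.8,"translation": [0,0,0],"twist": 0}]}}

```text
time: 3.88
tool_pos: [0.4275, -0.0245, 0.0264]
tool_rot: [-1.569, -0.104, 0.101]
force: [-1.9, 0.3, 7.5]
opening: 0.0494
```

```bash
python3 shot.py g1
```

```text
3.875 [ 0.4275 -0.0245  0.0264] psi 7.483853984027782 F [-1.9168  0.2753  7.5311] op 0.04942059134451654 q [-0.2199  0.3178  2.1243 -0.0002  0.697  -0.3503]
```

View pics/g1.png

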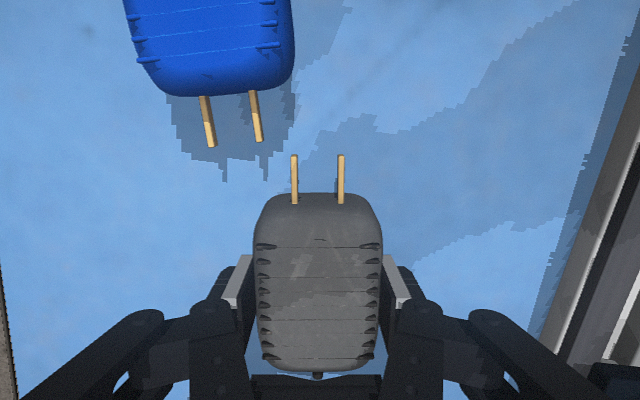

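The adapter is held centrally at (318,280), opening 49 mm. Lifting.

>>> {"op": "servo_tool", "data": {"series": [{"gripper": 0.8,"translation": [0,-0.02,0],"twist": 0},{"gripper": 0.8,"translation": [0,-0.07,0],"twist": 0},{"gripper": 0.8,"translation": [0,-0.12,0],"twist": 0},{"gripper": 0.8,"translation": [0,-0.12,0],"twist": 0},{"gripper": 0.8,"translation": [0,-0.12,0],"twist": 0}]}}

```text
time: 4.55
tool_pos: [0.4259, -0.0241, 0.1448]
tool_rot: [-1.568, -0.102, 0.103]
force: [-0.1, -0.2, -2.1]
opening: 0.0491
```

```bash
python3 shot.py g2; python3 go.py .595 -.098 .15 0.2
```

```text
4.55 [ 0.4259 -0.0241  0.1448] psi 7.467697109553568 F [-0.1376 -0.1773 -2.0781] op 0.04910132876640187 q [-0.2199  0.1442  1.9647 -0.0001  1.0332 -0.3502]
4.6 [ 0.4254 -0.024   0.1441] psi 7.465122999384488 F [-0.5602  0.3203 -0.9437] op 0.049078035388249286
shift [ 0.1585 -0.0063 -0.0954] twist 7.265122999384488
```

View pics/g2.png

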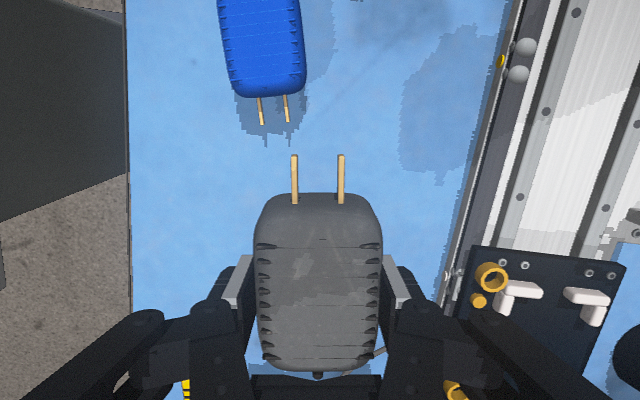

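Run:
```python
from m import *
K,W,im,d,s=pickle.load(open('pics/g2.pkl','rb'))
T=np.array(env.get_calibration('wrist')['mount'])
for p in [(294,158),(341,158),(294,200),(341,200),(318,194),(318,220),(318,370),(318,300),(256,300),(381,300)]:
    print(p,dep(K,T,p,d)[0])
hsv=cv2.cvtColor(im,cv2.COLOR_RGB2HSV); br=cv2.inRange(hsv,(12,90,110),(30,255,255)); br[:,:285]=0;br[:,350:]=0;br[230:]=0
for c,st in blobs(br,25): print(c,st)
```

```text
(294, 158) [-0.0082  0.0078  0.0531]
(341, 158) [0.0095 0.0072 0.0532]
(294, 200) [-0.0085  0.0069  0.0369]
(341, 200) [0.0098 0.0077 0.0366]
(318, 194) [0.001  0.0208 0.0355]
(318, 220) [ 0.0008 -0.0039  0.0324]
(318, 370) [ 0.001  -0.0041 -0.0335]
(318, 300) [ 0.0009 -0.0069  0.0013]
(256, 300) [-0.0231 -0.0045 -0.0002]
(381, 300) [ 0.0244 -0.0089  0.0025]
[286.2923 110.7846] [285  95   5  27  65]
[294.0247 179.2963] [292 155   6  49 243]
[340.6174 179.4848] [338 154   6  49 264]
```

The pins end at +53 mm in the tool frame, the body is centred to about 1 mm, and the underside is 26 mm below the TCP. Moving over the nest.

>>> {"op": "servo_tool", "data": {"series": [{"gripper": 0.8,"translation": [0.158,-0.006,-0.095],"twist": 7.3},{"gripper": 0.8,"translation": [0.158,-0.006,-0.095],"twist": 7.3},{"gripper": 0.8,"translation": [0.158,-0.006,-0.095],"twist": 7.3},{"gripper": 0.8,"translation": [0.158,-0.006,-0.095],"twist": 7.3},{"gripper": 0.8,"translation": [0.158,-0.006,-0.095],"twist": 7.3}]}}

```text
time: 5.22
tool_pos: [0.5939, -0.0975, 0.1484]
tool_rot: [-1.569, 0.002, 0.007]
force: [-1.4, 0.5, -2.5]
opening: 0.049
```

>>> {"op": "servo_tool", "data": {"series": [{"gripper": 0.8,"translation": [0,0,0],"twist": 0}]}}

```text
time: 5.35
tool_pos: [0.5939, -0.0972, 0.15]
tool_rot: [-1.57, -0.0, 0.005]
force: [-0.1, 0.9, -0.8]
opening: 0.049
```

```bash
python3 go.py .5942 -.098 .10 0.2
```

```text
5.35 [ 0.5939 -0.0972  0.15  ] psi 0.18309009873191873 F [-0.146   0.9208 -0.7775] op 0.04901692860278328
shift [ 0.0005  0.05   -0.0009] twist -0.016909901268081284
```

>>> {"op": "servo_tool", "data": {"series": [{"gripper": 0.8,"translation": [0,0.03,-0.001],"twist": 0},{"gripper": 0.8,"translation": [0,0.052,-0.001],"twist": 0},{"gripper": 0.8,"translation": [0,0.052,-0.001],"twist": 0},{"gripper": 0.8,"translation": [0,0.052,-0.001],"twist": 0}]}}

```text
time: 5.85
tool_pos: [0.5958, -0.0988, 0.1001]
tool_rot: [-1.571, -0.004, 0.001]
force: [0.3, -0.9, -1.3]
opening: 0.0491
```

```bash
python3 shot.py p1; python3 go.py .5942 -.098 .072 0.2
```

```text
5.85 [ 0.5958 -0.0988  0.1001] psi 0.18365226268127197 F [ 0.3239 -0.8967 -1.2945] op 0.04906142385803726 q [-0.2795  0.4319  1.6572 -0.0001  1.0511 -0.2827]
5.9 [ 0.5962 -0.099   0.1004] psi 0.18064199449554671 F [-0.3349 -0.9299 -1.3022] op 0.049083886607588015
shift [-0.002   0.0284  0.001 ] twist -0.019358005504453296
```

View pics/p1.png

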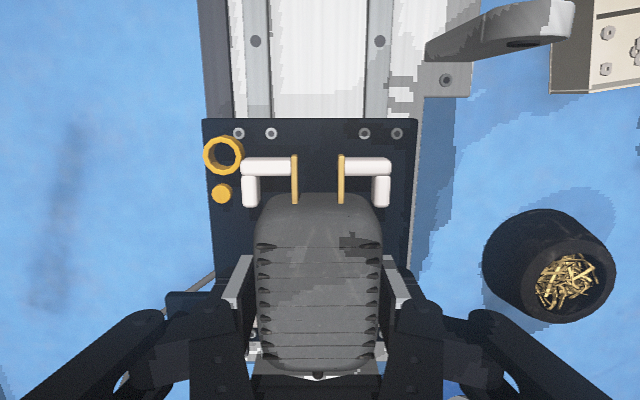

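Run:
```python
from m import *
K,W,im,d,s=pickle.load(open('pics/p1.pkl','rb'))
T=np.array(env.get_calibration('wrist')['mount'])
cv2.imwrite('pics/p1c.png',cv2.resize(im[120:260,190:430,::-1],None,fx=3.3,fy=3.3,interpolation=cv2.INTER_CUBIC))
for p in [(241,168),(390,168),(241,185),(390,185),(270,158),(365,158),(222,154)]:
    print(p,dep(K,W,p,d)[0],plane(K,W,p,.058)[0])
```

```text
(241, 168) [ 0.56   -0.0562  0.0587] [ 0.5598 -0.0564  0.058 ]
(390, 168) [ 0.631  -0.0561  0.0583] [ 0.6311 -0.0561  0.058 ]
(241, 185) [ 0.5594 -0.0647  0.058 ] [ 0.5594 -0.0647  0.058 ]
(390, 185) [ 0.6342 -0.0674  0.0461] [ 0.6316 -0.0645  0.058 ]
(270, 158) [ 0.5731 -0.0525  0.0522] [ 0.5739 -0.0515  0.058 ]
(365, 158) [ 0.6196 -0.0522  0.053 ] [ 0.6189 -0.0514  0.058 ]
(222, 154) [ 0.5486 -0.0513  0.0478] [ 0.5513 -0.0497  0.058 ]
```

View pics/p1c.png

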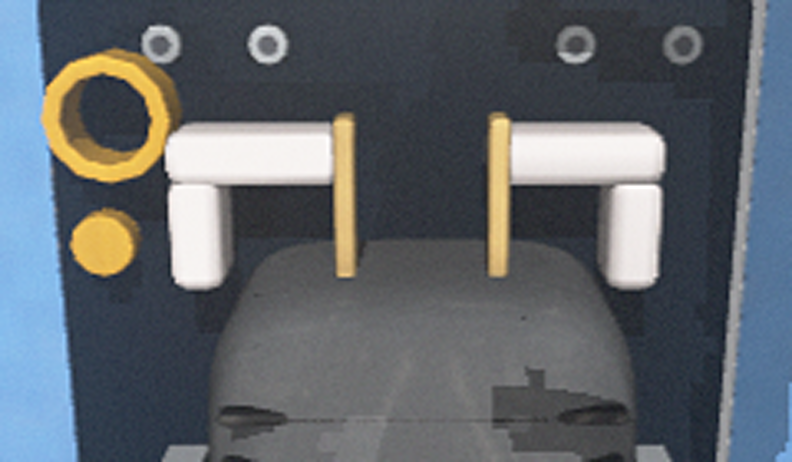

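The nest centre is about 1 mm to -x of the adapter, and y is aligned. Lowering gently with that correction.

>>> {"op": "servo_tool", "data": {"series": [{"gripper": 0.8,"translation": [-0.0015,0.008,0],"twist": 0},{"gripper": 0.8,"translation": [-0.0015,0.014,0],"twist": 0},{"gripper": 0.8,"translation": [-0.0015,0.02,0],"twist": 0},{"gripper": 0.8,"translation": [-0.0015,0.024,0],"twist": 0},{"gripper": 0.8,"translation": [-0.0015,0.024,0],"twist": 0}]}}

```text
time: 6.52
tool_pos: [0.594, -0.099, 0.0745]
tool_rot: [-1.571, -0.002, 0.003]
force: [-0.1, -0.2, -1.3]
opening: 0.0488
```

```bash
python3 go.py .5946 -.0985 .072 0.2
```

```text
6.525 [ 0.594  -0.099   0.0745] psi 0.16428138380715593 F [-0.14   -0.1525 -1.3095] op 0.04879686443424868
shift [0.0006 0.0025 0.0005] twist -0.03571861619284408
```

No contact yet at 74.5 mm, so the adapter is inside the locators. Going on down.

>>> {"op": "servo_tool", "data": {"series": [{"gripper": 0.8,"translation": [0.0005,0.002,0.0003],"twist": 0},{"gripper": 0.8,"translation": [0.0005,0.003,0.0003],"twist": 0},{"gripper": 0.8,"translation": [0.0005,0.003,0.0003],"twist": 0}]}}

```text
time: 6.9
tool_pos: [0.595, -0.0987, 0.0725]
tool_rot: [-1.571, -0.003, 0.002]
force: [-1.6, 0.0, 1.8]
opening: 0.049
```

```bash
python3 shot.py p2
```

```text
6.9 [ 0.595  -0.0987  0.0725] psi 0.16631175177141 F [-1.6247  0.0294  1.8168] op 0.04896847069796776 q [-0.2797  0.4599  1.6902 -0.      0.9907 -0.2826]
```

View pics/p2.png

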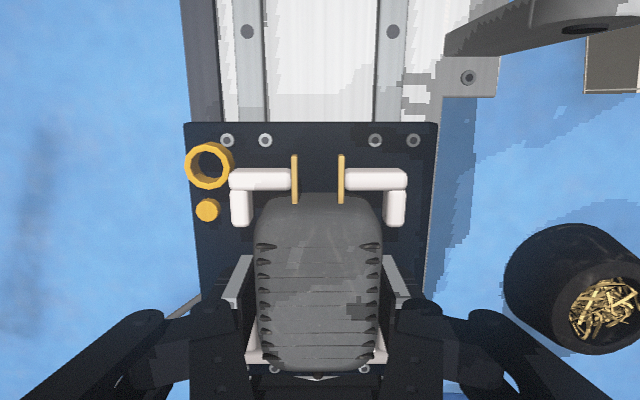

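The adapter is touching down (about +3 N) between the white corners at (240,190) and (395,190). Releasing and rising.

>>> {"op": "servo_tool", "data": {"series": [{"gripper": 0.2,"translation": [0,0,0],"twist": 0},{"gripper": 0.2,"translation": [0,0,0],"twist": 0},{"gripper": 0.2,"translation": [0,0,0],"twist": 0}]}}

```text
time: 7.32
tool_pos: [0.5947, -0.0987, 0.072]
tool_rot: [-1.571, -0.002, 0.002]
force: [-0.8, 0.6, -0.4]
opening: 0.0685
```

>>> {"op": "servo_tool", "data": {"series": [{"gripper": 0.2,"translation": [0,-0.02,0],"twist": 0},{"gripper": 0.2,"translation": [0,-0.07,0],"twist": 0},{"gripper": 0.2,"translation": [0,-0.12,-0.03],"twist": 0},{"gripper": 0.2,"translation": [0,-0.13,-0.06],"twist": 0},{"gripper": 0.2,"translation": [0,-0.13,-0.06],"twist": 0}]}}

```text
time: 7.95
tool_pos: [0.5956, -0.1608, 0.2035]
tool_rot: [-1.573, -0.003, -0.002]
force: [0.0, 0.4, -1.5]
opening: 0.0683
```

```bash
python3 shot.py p3;python3 shot.py p3s scene
```

```text
7.95 [ 0.5956 -0.1608  0.2035] psi 0.02945754689538288 F [ 0.0175  0.3751 -1.4732] op 0.06834303746358748 q [-0.376   0.3633  1.4875 -0.0007  1.2873 -0.3764]
8.0 [ 0.5948 -0.1592  0.2022] psi 0.07012340505660801 F [-1.3477  0.2519  0.0114] op 0.06837805567415407 q [-0.3747  0.364   1.4897  0.0004  1.2876 -0.3761]
```

View pics/p3.png

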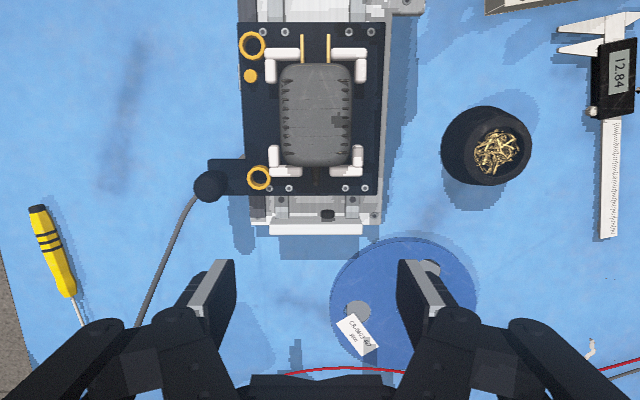

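The adapter is in the nest at (316,113) with its pins up (left along the slide); the knob is at (210,185). Checking flatness and the knob position.

Run:
```python
from m import *
K,W,im,d,s=pickle.load(open('pics/p3.pkl','rb'))
for p in [(300,80),(335,80),(316,113),(300,150),(335,150),(210,185),(205,182),(215,188)]: print(p,dep(K,W,p,d)[0])
cv2.imwrite('pics/p3c.png',cv2.resize(im[20:220,180:400,::-1],None,fx=3,fy=3,interpolation=cv2.INTER_CUBIC))
print(proj(K,W,[[.517,-.148,.084]]))
h,w=d.shape; vv,uu=np.mgrid[:h,:w]; P=(np.c_[uu.ravel(),vv.ravel(),np.ones(h*w)]@np.linalg.inv(K).T*d.reshape(-1,1))@W[:3,:3].T+W[:3,3]
q=P[(P[:,2]>.078)&(P[:,2]<.09)&(P[:,0]<.545)&(P[:,0]>.48)&(P[:,1]<-.1)&(P[:,1]>-.2)]
print(len(q),q.min(0),q.max(0),q.mean(0))
```

```text
(300, 80) [ 0.5854 -0.0751  0.0797]
(335, 80) [ 0.6085 -0.0751  0.0802]
(316, 113) [ 0.596  -0.0963  0.0799]
(300, 150) [ 0.5848 -0.1215  0.0795]
(335, 150) [ 0.6094 -0.1215  0.0791]
(210, 185) [ 0.5211 -0.1456  0.084 ]
(205, 182) [ 0.5174 -0.1436  0.083 ]
(215, 188) [ 0.5243 -0.1479  0.0836]
[[204.5812 188.313 ]]
683 [ 0.5075 -0.1591  0.0782] [ 0.5284 -0.1379  0.0866] [ 0.5189 -0.1479  0.0832]
```

View pics/p3c.png

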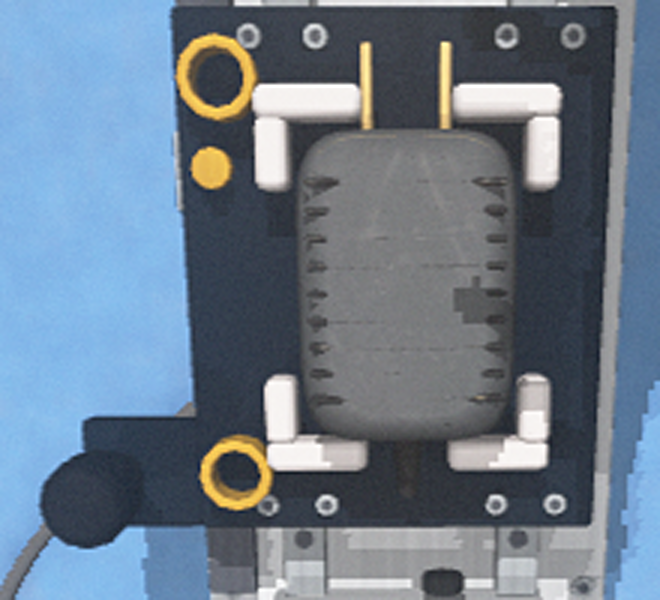

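View pics/p3s.png

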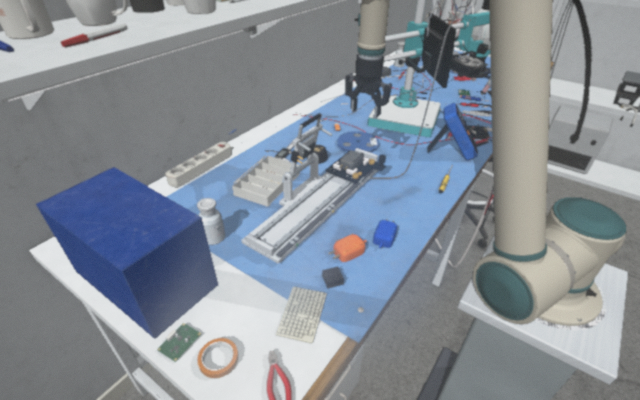

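Seated flat: the top reads 79–80 mm everywhere. The knob axis is at (0.518, -0.148) with its top at 84 mm. Turning the jaws along the slide, over the knob.

>>> {"op": "servo_tool", "data": {"series": [{"gripper": 0.4,"translation": [-0.077,0,0.011],"twist": 50},{"gripper": 0.4,"translation": [-0.077,0,0.011],"twist": 50},{"gripper": 0.4,"translation": [-0.077,0,0.011],"twist": 50},{"gripper": 0.4,"translation": [-0.077,0,0.011],"twist": 50},{"gripper": 0.4,"translation": [-0.077,0,0.011],"twist": 50}]}}

```text
time: 8.68
tool_pos: [0.5171, -0.1464, 0.2009]
tool_rot: [-1.461, 0.684, -0.679]
force: [0.5, -0.1, 0.4]
opening: 0.0512
```

>>> {"op": "servo_tool", "data": {"series": [{"gripper": 0.4,"translation": [0,0.04,0],"twist": 39.8},{"gripper": 0.4,"translation": [0,0.04,0],"twist": 39.8},{"gripper": 0.4,"translation": [0,0.04,0],"twist": 39.8},{"gripper": 0.4,"translation": [0,0.04,0],"twist": 39.8},{"gripper": 0.4,"translation": [0,0.04,0],"twist": 39.8}]}}

```text
time: 9.3
tool_pos: [0.5172, -0.1466, 0.161]
tool_rot: [-1.214, 1.205, -1.201]
force: [0.5, 0.0, 0.6]
opening: 0.0514
```

>>> {"op": "servo_tool", "data": {"series": [{"gripper": 0.4,"translation": [0,0,0],"twist": 0}]}}

```text
time: 9.43
tool_pos: [0.5175, -0.1472, 0.1615]
tool_rot: [-1.214, 1.204, -1.202]
force: [0.0, 1.0, 0.1]
opening: 0.0512
```

```bash
python3 go.py .518 -.1482 .075 -89.8; python3 shot.py k1
```

```text
9.425 [ 0.5175 -0.1472  0.1615] psi -89.49066869518431 F [0.0353 1.     0.1028] op 0.05123438912748075
shift [0.0011 0.0865 0.0006] twist 0.3093313048156858
9.425 [ 0.5175 -0.1472  0.1615] psi -89.49066869518431 F [0.0353 1.     0.1028] op 0.05123438912748075 q [-0.4065  0.2855  1.7195  0.0001  1.1377  1.1553]
```

View pics/k1.png

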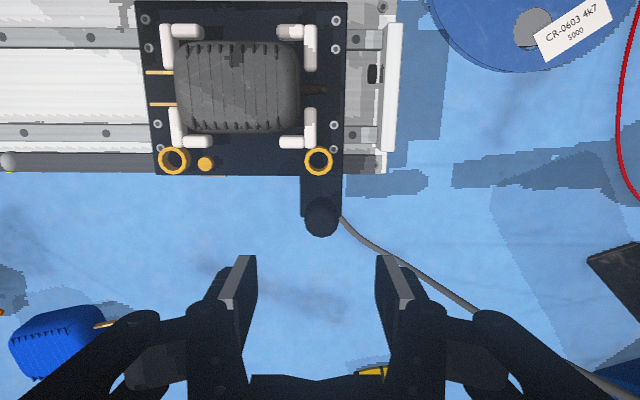

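The knob at (320,218) lies centrally between the jaws. Descending astride it and closing gently.

>>> {"op": "servo_tool", "data": {"series": [{"gripper": 0.4,"translation": [0.001,0.04,0.0005],"twist": 0.3},{"gripper": 0.4,"translation": [0.001,0.07,0.0005],"twist": 0.3},{"gripper": 0.4,"translation": [0.001,0.086,0.0005],"twist": 0.3},{"gripper": 0.4,"translation": [0.001,0.086,0.0005],"twist": 0.3},{"gripper": 0.4,"translation": [0.001,0.086,0.0005],"twist": 0.3}], "squeeze": 25}}

```text
time: 10.1
tool_pos: [0.5189, -0.1491, 0.0767]
tool_rot: [-1.209, 1.207, -1.209]
force: [0.1, 0.8, 0.1]
opening: 0.0513
```

>>> {"op": "servo_tool", "data": {"series": [{"gripper": 0.62,"translation": [0,0,0],"twist": 0},{"gripper": 0.7,"translation": [0,0,0],"twist": 0},{"gripper": 0.9,"translation": [0,0,0],"twist": 0},{"gripper": 0.9,"translation": [0,0,0],"twist": 0}]}}

```text
time: 10.6
tool_pos: [0.5188, -0.1499, 0.0769]
tool_rot: [-1.21, 1.206, -1.21]
force: [-2.4, -3.7, 5.9]
opening: 0.0211
```

```bash
python3 shot.py k2;python3 go.py .5175 .011 .075 -89.8
```

```text
10.6 [ 0.5188 -0.1499  0.0769] psi -89.91052072329175 F [-2.3921 -3.6642  5.9295] op 0.02105222712387224 q [-0.4093  0.3762  1.8284 -0.0017  0.935   1.1609]
10.65 [ 0.5188 -0.1499  0.0769] psi -89.90976950965421 F [-1.0091 -3.8561  6.6652] op 0.020588429387495357
shift [-0.1609  0.0016 -0.001 ] twist -0.10976950965421395
```

View pics/k2.png

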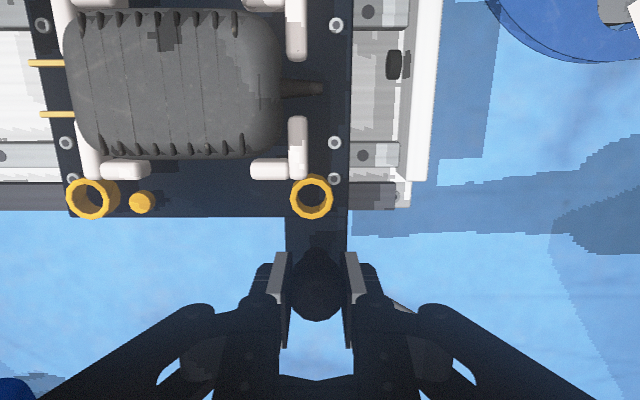

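The jaws have the knob at 21 mm opening. Pushing the carrier 160 mm along the slide's +y, which is the tool's -x.

>>> {"op": "servo_tool", "data": {"series": [{"gripper": 0.9,"translation": [-0.01,0,0],"twist": 0},{"gripper": 0.9,"translation": [-0.025,0,0],"twist": 0},{"gripper": 0.9,"translation": [-0.04,0,0],"twist": 0},{"gripper": 0.9,"translation": [-0.055,0,0],"twist": 0},{"gripper": 0.9,"translation": [-0.07,0,0],"twist": 0}]}}

```text
time: 11.28
tool_pos: [0.5186, -0.0804, 0.0769]
tool_rot: [-1.212, 1.205, -1.211]
force: [-1.2, -7.4, 6.8]
opening: 0.0209
```

```bash
python3 go.py .518 .0115 .0765 -89.8
```

```text
11.275 [ 0.5186 -0.0804  0.0769] psi -89.87221250069645 F [-1.157 -7.411  6.8  ] op 0.020860410548438162
shift [-0.0919  0.0001 -0.0004] twist -0.0722125006964518
```

>>> {"op": "servo_tool", "data": {"series": [{"gripper": 0.9,"translation": [-0.015,0,-0.0002],"twist": 0},{"gripper": 0.9,"translation": [-0.03,0,-0.0002],"twist": 0},{"gripper": 0.9,"translation": [-0.045,0,-0.0003],"twist": 0},{"gripper": 0.9,"translation": [-0.06,0,-0.0003],"twist": 0},{"gripper": 0.9,"translation": [-0.072,0,-0.0004],"twist": 0}]}}

```text
time: 11.9
tool_pos: [0.5184, -0.0079, 0.0769]
tool_rot: [-1.211, 1.205, -1.21]
force: [-1.9, -6.3, 5.3]
opening: 0.0212
```

>>> {"op": "servo_tool", "data": {"series": [{"gripper": 0.9,"translation": [-0.007,0,0],"twist": 0},{"gripper": 0.9,"translation": [-0.013,0,0],"twist": 0},{"gripper": 0.9,"translation": [-0.018,0,0],"twist": 0},{"gripper": 0.9,"translation": [-0.019,0,0],"twist": 0},{"gripper": 0.9,"translation": [-0.019,0,0],"twist": 0}]}}

```text
time: 12.52
tool_pos: [0.5184, 0.0104, 0.0769]
tool_rot: [-1.212, 1.205, -1.211]
force: [-1.5, -8.0, 6.7]
opening: 0.0204
```

```bash
python3 go.py .518 .0115 .0765 -89.8; python3 shot.py k3
```

```text
12.525 [0.5184 0.0104 0.0769] psi -89.85291572900087 F [-1.4735 -7.9831  6.6587] op 0.02042323827869692
shift [-0.0011  0.0004 -0.0004] twist -0.0529157290008726
12.525 [0.5184 0.0104 0.0769] psi -89.85291572900087 F [-1.4735 -7.9831  6.6587] op 0.02042323827869692 q [-0.112   0.3496  1.8747 -0.0041  0.9154  1.4587]
```

View pics/k3.png

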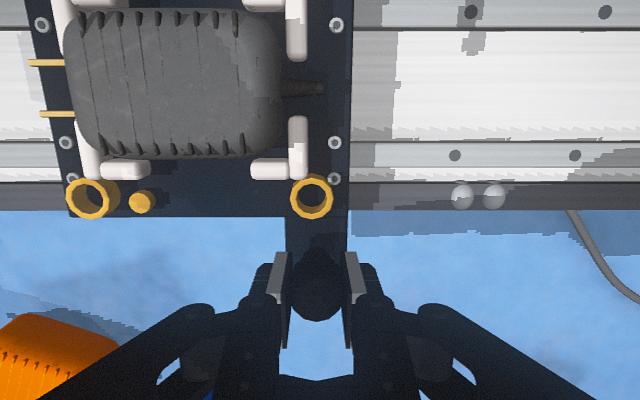

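>>> {"op": "servo_tool", "data": {"series": [{"gripper": 0.4,"translation": [0,0,0],"twist": 0},{"gripper": 0.4,"translation": [0,0,0],"twist": 0},{"gripper": 0.4,"translation": [0,0,0],"twist": 0}]}}

```text
time: 12.95
tool_pos: [0.5175, 0.0125, 0.0758]
tool_rot: [-1.21, 1.209, -1.208]
force: [-0.3, -0.5, -0.4]
opening: 0.0511
```

```bash
python3 shot.py k4
python3 - <<'E'
from m import *
for n in ('k1','k2','k3','k4'):
    K,W,im,d,s=pickle.load(open(f'pics/{n}.pkl','rb'))
    hsv=cv2.cvtColor(im,cv2.COLOR_RGB2HSV); br=cv2.inRange(hsv,(12,130,110),(30,255,255)); br[:, 450:]=0; br[230:]=0
    for c,st in blobs(br,100):
        if st[2]>22: print(n,c,st[:5],plane(K,W,st[:2]+st[2:4]/2-.5,.054))
E
```

```text
12.95 [0.5175 0.0125 0.0758] psi -89.93856411544222 F [-0.2858 -0.4741 -0.3899] op 0.05109736895670643 q [-0.1107  0.3509  1.8763  0.0006  0.915   1.4587]
k1 [171.8882 159.8211] [158 146  29  29 313] [[ 0.5503 -0.0505  0.054 ]]
k1 [318.4701 160.812 ] [304 147  29  29 351] [[ 0.5505 -0.1469  0.054 ]]
k2 [311.539  197.4482] [289 174  44  45 937] [[ 0.5512 -0.1462  0.054 ]]
k2 [ 87.013 197.961] [ 66 177  44  43 693] [[ 0.5501 -0.0495  0.054 ]]
k3 [ 87.0838 197.9773] [ 66 177  44  42 704] [[0.5498 0.1107 0.054 ]]
k3 [311.7995 197.9016] [290 177  44  42 813] [[0.5501 0.0137 0.054 ]]
k4 [ 91.2563 196.7352] [ 70 176  44  42 710] [[0.5498 0.1104 0.054 ]]
k4 [317.4072 196.7257] [295 176  45  42 835] [[0.55   0.0134 0.054 ]]
```

The carrier moved 160.3–160.9 mm by the bush positions, so it sits in the test detent, and the tool is free of force. Rising and backing away to look at the head.

>>> {"op": "servo_tool", "data": {"series": [{"gripper": 0.4,"translation": [0,-0.04,0],"twist": 0},{"gripper": 0.4,"translation": [0,-0.1,0],"twist": -10},{"gripper": 0.4,"translation": [0,-0.16,-0.02],"twist": -20},{"gripper": 0.4,"translation": [0,-0.22,-0.03],"twist": -30},{"gripper": 0.4,"translation": [0,-0.26,-0.03],"twist": -40}]}}

```text
time: 13.62
tool_pos: [0.4874, 0.0124, 0.3393]
tool_rot: [-1.462, 0.673, -0.679]
force: [1.0, 0.0, -0.5]
opening: 0.0513
```

>>> {"op": "servo_tool", "data": {"series": [{"gripper": 0.4,"translation": [0,0,0],"twist": -50},{"gripper": 0.4,"translation": [0,0,0],"twist": -50},{"gripper": 0.4,"translation": [0,0,0],"twist": -50},{"gripper": 0.4,"translation": [0,0,0],"twist": -50},{"gripper": 0.4,"translation": [0,0,0],"twist": -50}]}}

```text
time: 14.25
tool_pos: [0.4876, 0.0123, 0.3358]
tool_rot: [-1.57, -0.004, 0.005]
force: [-0.9, 1.3, 0.1]
opening: 0.0513
```

```bash
python3 shot.py h1; python3 shot.py h1s scene; python3 shot.py h1t top
python3 - <<'E'
import cv2
im=cv2.imread('pics/h1s.png'); cv2.imwrite('pics/h1sc.png',cv2.resize(im[90:240,230:400],None,fx=4,fy=4,interpolation=cv2.INTER_CUBIC))
E
```

```text
14.25 [0.4876 0.0123 0.3358] psi 0.3345908089678538 F [-0.8986  1.2762  0.1286] op 0.051263663355888806 q [-0.1177  0.1035  1.5136  0.0003  1.525  -0.1235]
14.3 [0.4876 0.0123 0.3358] psi 0.45284610771857253 F [-0.2604  0.5995  0.4496] op 0.05107859763043115 q [-0.1177  0.1035  1.5136  0.0002  1.525  -0.1256]
14.35 [0.4876 0.0123 0.3358] psi 0.06721339088650387 F [ 0.3896 -0.6465 -0.2097] op 0.05102478041832947 q [-0.1177  0.1036  1.5135  0.0002  1.5251 -0.1189]
```

View pics/h1.png

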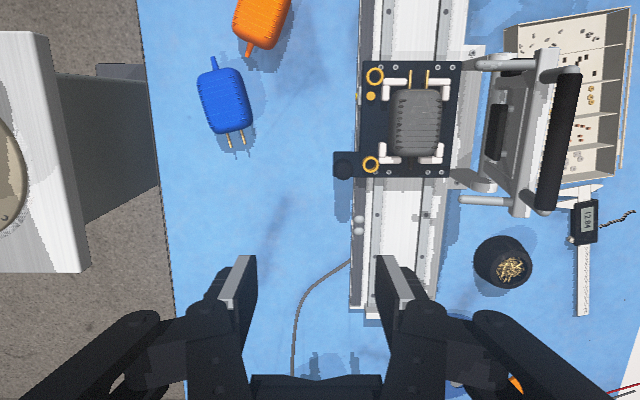

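View pics/h1sc.png

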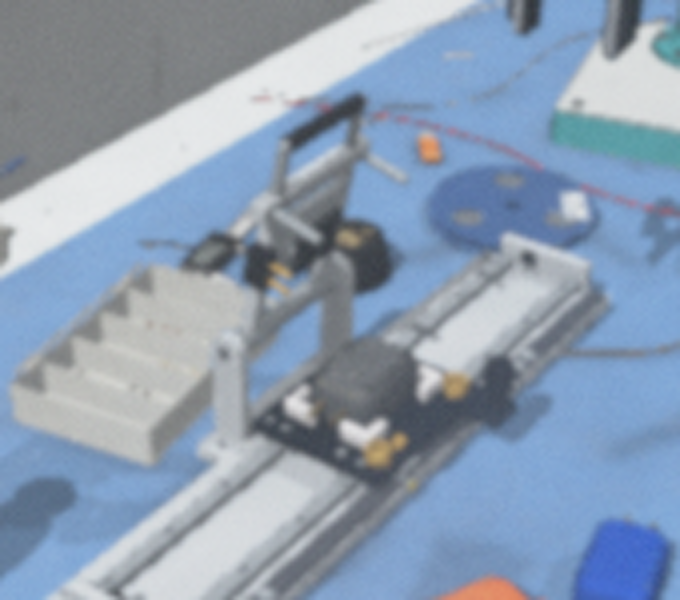

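View pics/h1t.png

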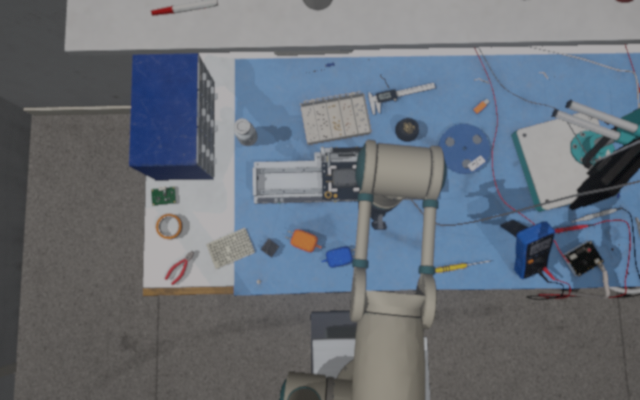

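The head is upright. Its black bar runs from (573,67) to (548,210) in the wrist view, with the rods at its ends and the cross-bar in front of and below it. Locating the bar by depth and from the initial views.

Run:
```python
from m import *
K,W,im,d,s=pickle.load(open('pics/h1.pkl','rb'))
for p in [(571,80),(566,110),(561,140),(556,170),(551,200),(535,90),(520,150),(500,130)]: print(p,dep(K,W,p,d)[0])
h,w=d.shape; vv,uu=np.mgrid[:h,:w]; P=(np.c_[uu.ravel(),vv.ravel(),np.ones(h*w)]@np.linalg.inv(K).T*d.reshape(-1,1))@W[:3,:3].T+W[:3,3]
H=P[(P[:,0]>.56)&(P[:,0]<.78)&(P[:,1]>-.02)&(P[:,1]<.15)&(P[:,2]>.09)]
dark=(im.max(2).ravel()<70); B=P[dark&(P[:,2]>.225)&(P[:,0]>.6)&(P[:,0]<.78)]
print('bar pts',len(B),B.min(0),B.max(0),np.median(B,0),B[:,2].max())
for z in np.arange(.10,.27,.015):
    q=H[abs(H[:,2]-z)<.004]
    if len(q): print(round(z,3),len(q),q.min(0),q.max(0))
# expected bar in h1 and scene, top for upright
K2,W2,*_=pickle.load(open('pics/h1s.pkl','rb'))
for a in (1.57,1.4):
    b=np.array([.665-.158*np.cos(a),.062,.095+.158*np.sin(a)]); print(a,b,proj(K,W,b),proj(K2,W2,b))
```

```text
(571, 80) [0.6274 0.0974 0.2543]
(566, 110) [0.6275 0.0814 0.2551]
(561, 140) [0.6278 0.0648 0.2555]
(556, 170) [0.6288 0.0472 0.255 ]
(551, 200) [0.6289 0.0291 0.2559]
(535, 90) [0.6334 0.0929 0.212 ]
(520, 150) [0.634  0.052  0.2056]
(500, 130) [0.6321 0.0636 0.1767]
bar pts 3288 [0.6225 0.0215 0.2252] [0.6347 0.1027 0.2574] [0.6268 0.0665 0.2538] 0.2573779576465074
0.1 778 [ 0.6508 -0.0053  0.096 ] [0.6768 0.1294 0.104 ]
0.115 62 [0.6545 0.016  0.1117] [0.664  0.1063 0.1188]
0.13 63 [0.6506 0.0167 0.1261] [0.658  0.1055 0.1339]
0.145 197 [0.6355 0.0158 0.141 ] [0.6517 0.1083 0.149 ]
0.16 436 [0.6322 0.0158 0.156 ] [0.6483 0.1085 0.164 ]
0.175 988 [0.6288 0.016  0.171 ] [0.6469 0.1165 0.179 ]
0.19 321 [0.6368 0.0158 0.186 ] [0.6428 0.1066 0.194 ]
0.205 1542 [0.5968 0.0039 0.201 ] [0.6351 0.1187 0.209 ]
0.22 194 [0.6304 0.0063 0.216 ] [0.6424 0.1184 0.2239]
0.235 143 [0.6269 0.0184 0.231 ] [0.6331 0.1055 0.2389]
0.25 1922 [0.6225 0.0169 0.246 ] [0.6349 0.1056 0.254 ]
1.57 [0.6649 0.062  0.253 ] [[620.6264 144.7257]] [[299.3089 114.409 ]]
1.4 [0.6381 0.062  0.2507] [[572.1477 143.9279]] [[307.7017 118.076 ]]
```

```bash
python3 - <<'E'
from m import *
K,W,*_=pickle.load(open('pics/h1.pkl','rb'));K2,W2,*_=pickle.load(open('pics/h1s.pkl','rb'))
print(tri([(K,W,(560.5,139)),(K2,W2,(310.5,120.5))]))
for a in (1.32,1.36): print(a,.665-.158*np.cos(a),.095+.158*np.sin(a))
E
python3 go.py .6285 .062 .33 0.2
```

```text
(array([0.6298, 0.0642, 0.2487]), [0.0019765462573506963, 0.001976546257350419])
1.32 0.6257882786389252 0.2480569858186859
1.36 0.6319402907891558 0.24950260718477998
14.4 [0.4876 0.0123 0.3358] psi -0.03605627575259718 F [-0.2707  0.2023  1.1008] op 0.05129643968273347
shift [0.1408 0.0058 0.0498] twist -0.2360562757525972
```

The bar centre is at (0.629, 0.062, 0.249), i.e. a head angle of about 1.34 rad. The radius from the hinge works out to 158–160 mm, as it should. Going above the bar.

>>> {"op": "servo_tool", "data": {"series": [{"gripper": 0.45,"translation": [0.05,-0.005,0.05],"twist": -0.2},{"gripper": 0.45,"translation": [0.11,-0.005,0.05],"twist": -0.2},{"gripper": 0.45,"translation": [0.141,0.005,0.05],"twist": -0.2},{"gripper": 0.45,"translation": [0.141,0.005,0.05],"twist": -0.2},{"gripper": 0.45,"translation": [0.141,0.005,0.05],"twist": -0.2}]}}

```text
time: 15.02
tool_pos: [0.628, 0.0623, 0.3307]
tool_rot: [-1.571, -0.002, 0.004]
force: [0.2, 0.7, -0.5]
opening: 0.0474
```

```bash
python3 shot.py h2; python3 go.py .629 .062 .253 0.2
```

```text
15.025 [0.628  0.0623 0.3307] psi 0.21067570355679816 F [ 0.152   0.6551 -0.4985] op 0.04741089447089272 q [-0.0114  0.333   1.2218  0.      1.5884 -0.015 ]
15.075 [0.6278 0.0622 0.3314] psi 0.21783183325999914 F [-0.0272  0.2272  0.5739] op 0.04691737430877229
shift [ 0.0012  0.0784 -0.0002] twist 0.017831833259999125
```

View pics/h2.png

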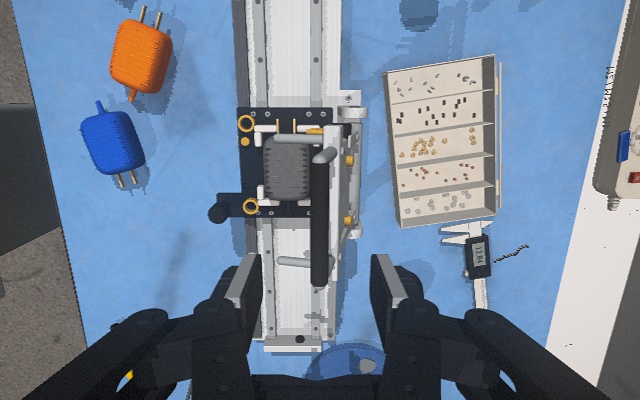

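The bar, from (325,155) to (318,285), is centred between the jaws. Descending astride it and closing.

>>> {"op": "servo_tool", "data": {"series": [{"gripper": 0.45,"translation": [0.001,0.04,0],"twist": 0},{"gripper": 0.45,"translation": [0.001,0.07,0],"twist": 0},{"gripper": 0.45,"translation": [0.001,0.078,0],"twist": 0},{"gripper": 0.6,"translation": [0.001,0.078,0],"twist": 0},{"gripper": 0.7,"translation": [0.001,0.078,0],"twist": 0}], "squeeze": 25}}

```text
time: 15.7
tool_pos: [0.6304, 0.0622, 0.255]
tool_rot: [-1.571, -0.006, 0.001]
force: [0.0, -0.5, 0.8]
opening: 0.0261
```

>>> {"op": "servo_tool", "data": {"series": [{"gripper": 0.8,"translation": [0,0,0],"twist": 0},{"gripper": 0.95,"translation": [0,0,0],"twist": 0},{"gripper": 0.95,"translation": [0,0,0],"twist": 0}]}}

```text
time: 16.08
tool_pos: [0.6301, 0.0622, 0.2542]
tool_rot: [-1.571, -0.005, 0.002]
force: [-1.0, -0.2, 5.4]
opening: 0.0107
```

```bash
python3 go.py .629 .062 .253 0.2; python3 shot.py h3
python3 - <<'E'
import numpy as np
p0=np.array([.665-.158*np.cos(1.34),.095+.158*np.sin(1.34)])
for a in np.arange(1.3,-.01,-.1): 
    p=np.array([.665-.158*np.cos(a),.095+.158*np.sin(a)]); print(round(a,2),p.round(4),(p-p0).round(4))
E
```

```text
16.075 [0.6301 0.0622 0.2542] psi 0.261875162649704 F [-0.9993 -0.1984  5.3619] op 0.01066457201345912
shift [-0.0011  0.0012 -0.0002] twist 0.061875162649703996
16.075 [0.6301 0.0622 0.2542] psi 0.261875162649704 F [-0.9993 -0.1984  5.3619] op 0.01066457201345912 q [-0.0114  0.3601  1.3649 -0.0001  1.4148 -0.0159]
1.3 [0.6227 0.2472] [-0.0061 -0.0016]
1.2 [0.6077 0.2423] [-0.0211 -0.0065]
1.1 [0.5933 0.2358] [-0.0355 -0.013 ]
1.0 [0.5796 0.228 ] [-0.0492 -0.0209]
0.9 [0.5668 0.2188] [-0.0621 -0.03  ]
0.8 [0.5549 0.2083] [-0.0739 -0.0405]
0.7 [0.5442 0.1968] [-0.0847 -0.052 ]
0.6 [0.5346 0.1842] [-0.0943 -0.0646]
0.5 [0.5263 0.1707] [-0.1025 -0.0781]
0.4 [0.5195 0.1565] [-0.1094 -0.0923]
0.3 [0.5141 0.1417] [-0.1148 -0.1071]
0.2 [0.5101 0.1264] [-0.1187 -0.1224]
0.1 [0.5078 0.1108] [-0.1211 -0.138 ]
-0.0 [0.507 0.095] [-0.1219 -0.1538]
```

View pics/h3.png

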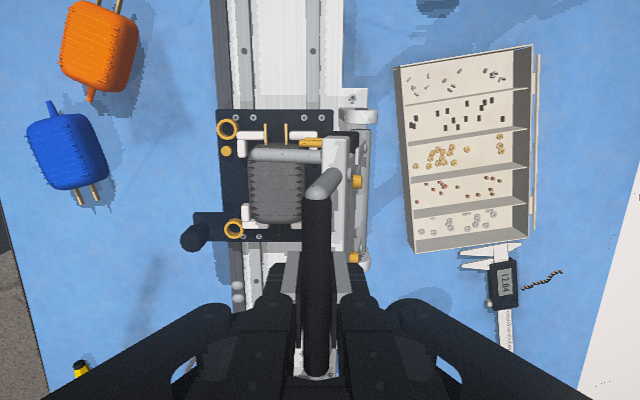

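The jaws are on the bar (opening 10.7 mm). Swinging it along its arc in small steps.

>>> {"op": "servo_tool", "data": {"series": [{"gripper": 0.95,"translation": [-0.009,0.002,0],"twist": 0},{"gripper": 0.95,"translation": [-0.022,0.007,0],"twist": 0},{"gripper": 0.95,"translation": [-0.037,0.013,0],"twist": 0},{"gripper": 0.95,"translation": [-0.05,0.021,0],"twist": 0},{"gripper": 0.95,"translation": [-0.063,0.03,0],"twist": 0}]}}

```text
time: 16.75
tool_pos: [0.5681, 0.0621, 0.2236]
tool_rot: [-1.571, -0.008, -0.0]
force: [1.3, 0.4, 2.8]
opening: 0.0106
```

```bash
python3 go.py .507 .062 .1 0.2
```

```text
16.75 [0.5681 0.0621 0.2236] psi 0.25823341206913075 F [1.2622 0.3798 2.7874] op 0.010578181057360124
shift [-0.0618  0.1233  0.0002] twist 0.05823341206913074
```

>>> {"op": "servo_tool", "data": {"series": [{"gripper": 0.95,"translation": [-0.012,0.0105,0],"twist": 0},{"gripper": 0.95,"translation": [-0.0225,0.022,0],"twist": 0},{"gripper": 0.95,"translation": [-0.032,0.0345,0],"twist": 0},{"gripper": 0.95,"translation": [-0.0405,0.048,0],"twist": 0},{"gripper": 0.95,"translation": [-0.047,0.062,0],"twist": 0}]}}

```text
time: 17.38
tool_pos: [0.5206, 0.0619, 0.1612]
tool_rot: [-1.571, -0.006, 0.001]
force: [2.5, 0.4, 2.2]
opening: 0.0108
```

```bash
python3 go.py .507 .062 .1 0.2; python3 shot.py h4
```

```text
17.375 [0.5206 0.0619 0.1612] psi 0.2571084947841427 F [2.4775 0.4005 2.2019] op 0.010780033873720618
shift [-0.0138  0.0612  0.0002] twist 0.057108494784142705
17.375 [0.5206 0.0619 0.1612] psi 0.2571084947841427 F [2.4775 0.4005 2.2019] op 0.010780033873720618 q [-0.0147  0.2643  1.7519  0.0004  1.122  -0.0193]
```

View pics/h4.png

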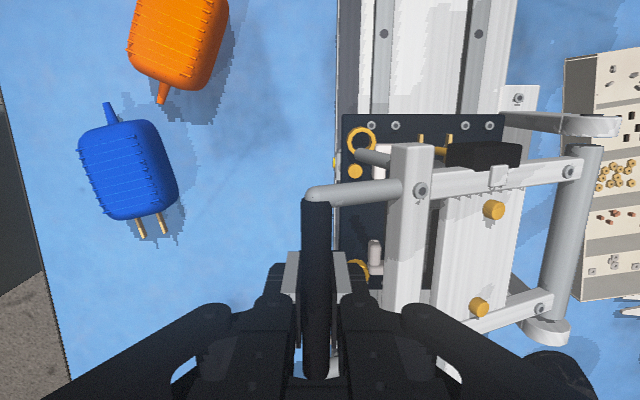

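>>> {"op": "servo_tool", "data": {"series": [{"gripper": 0.95,"translation": [-0.0055,0.015,0],"twist": 0},{"gripper": 0.95,"translation": [-0.0095,0.03,0],"twist": 0},{"gripper": 0.95,"translation": [-0.011,0.038,0],"twist": 0},{"gripper": 0.95,"translation": [-0.0115,0.0425,0],"twist": 0},{"gripper": 0.95,"translation": [-0.012,0.048,0],"twist": 0}]}}

```text
time: 18.05
tool_pos: [0.5081, 0.0618, 0.1132]
tool_rot: [-1.571, -0.004, 0.003]
force: [1.9, 1.4, 2.5]
opening: 0.0105
```

```bash
python3 go.py .507 .062 .1 0.2; python3 shot.py h5
```

```text
18.05 [0.5081 0.0618 0.1132] psi 0.25945578586549 F [1.8595 1.4259 2.4771] op 0.010483996614792055
shift [-0.0012  0.0132  0.0002] twist 0.059455785865489996
18.05 [0.5081 0.0618 0.1132] psi 0.25945578586549 F [1.8595 1.4259 2.4771] op 0.010483996614792055 q [-0.0151  0.298   1.8426  0.0003  1.0001 -0.0198]
```

View pics/h5.png

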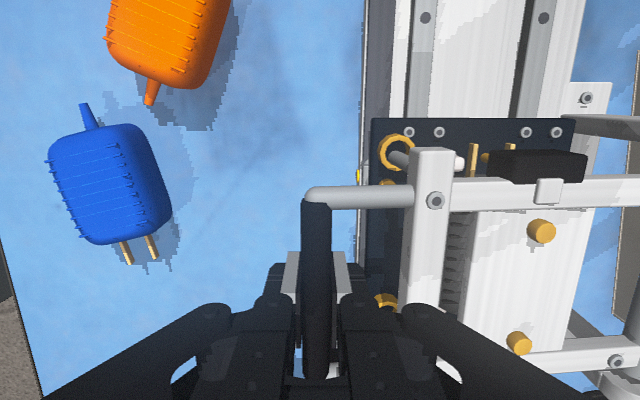

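The guide pin at (400,157) is heading into its bush. Easing on down.

>>> {"op": "servo_tool", "data": {"series": [{"gripper": 0.95,"translation": [-0.0003,0.004,0],"twist": 0},{"gripper": 0.95,"translation": [-0.0005,0.008,0],"twist": 0},{"gripper": 0.95,"translation": [-0.0005,0.01,0],"twist": 0},{"gripper": 0.95,"translation": [-0.0005,0.01,0],"twist": 0}]}}

```text
time: 18.6
tool_pos: [0.5074, 0.0617, 0.1027]
tool_rot: [-1.571, -0.004, 0.003]
force: [2.7, 1.7, -1.0]
opening: 0.0109
```

```bash
python3 go.py .507 .062 .1 0.2
```

```text
18.6 [0.5074 0.0617 0.1027] psi 0.2556744815089518 F [ 2.7405  1.7207 -1.0328] op 0.010916421270979106
shift [-0.0004  0.0027  0.0003] twist 0.05567448150895177
```

Next, release, shut the fingers above the bar, and press it onto its stop from above so the grip can't lift it on release.

>>> {"op": "servo_tool", "data": {"series": [{"gripper": 0.95,"translation": [0,0.003,0],"twist": 0},{"gripper": 0.95,"translation": [0,0.004,0],"twist": 0},{"gripper": 0.75,"translation": [0,0.004,0],"twist": 0},{"gripper": 0.75,"translation": [0,0.004,0],"twist": 0}]}}

```text
time: 19.1
tool_pos: [0.5059, 0.0612, 0.0985]
tool_rot: [-1.572, -0.002, 0.006]
force: [-0.3, -0.7, 0.0]
opening: 0.0214
```

```bash
python3 go.py .507 .062 .14 0.2;python3 shot.py h6
```

```text
19.1 [0.5059 0.0612 0.0985] psi 0.2878140873352855 F [-0.2865 -0.7385  0.0314] op 0.02139353465654819
shift [ 0.001  -0.0415  0.0007] twist 0.0878140873352855
19.1 [0.5059 0.0612 0.0985] psi 0.2878140873352855 F [-0.2865 -0.7385  0.0314] op 0.02139353465654819 q [-0.0155  0.3139  1.8637 -0.0012  0.9669 -0.0199]
```

View pics/h6.png

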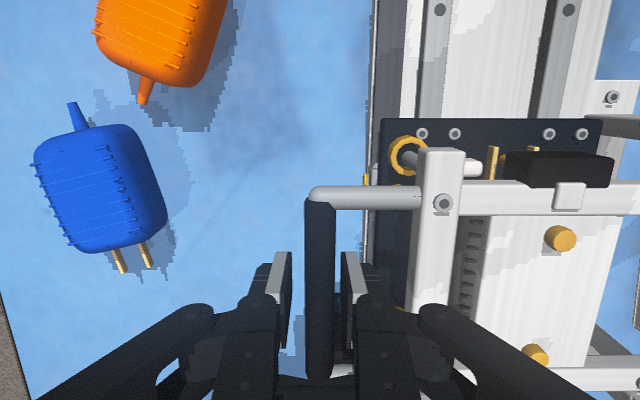

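>>> {"op": "servo_tool", "data": {"series": [{"gripper": 0.75,"translation": [0.001,-0.015,0.001],"twist": 0},{"gripper": 0.75,"translation": [0.001,-0.05,0.001],"twist": 0},{"gripper": 0.75,"translation": [0.001,-0.05,0.001],"twist": 0},{"gripper": 1.0,"translation": [0.001,-0.05,0.001],"twist": 0},{"gripper": 1.0,"translation": [0.001,-0.05,0.001],"twist": 0}]}}

```text
time: 19.77
tool_pos: [0.5072, 0.0626, 0.1479]
tool_rot: [-1.571, -0.002, 0.006]
force: [-0.5, 0.4, 0.2]
opening: -0.0001
```

>>> {"op": "servo_tool", "data": {"series": [{"gripper": 1.0,"translation": [0,0.012,0],"twist": 0},{"gripper": 1.0,"translation": [0,0.024,0],"twist": 0},{"gripper": 1.0,"translation": [0,0.027,0],"twist": 0},{"gripper": 1.0,"translation": [0,0.029,0],"twist": 0}]}}

```text
time: 20.27
tool_pos: [0.5076, 0.0626, 0.1195]
tool_rot: [-1.571, -0.002, 0.005]
force: [-1.3, -0.1, 1.8]
opening: 0.0001
```

```bash
python3 go.py .507 .062 .118 0.2
```

```text
20.275 [0.5076 0.0626 0.1195] psi 0.2678361180248235 F [-1.3376 -0.0865  1.773 ] op 9.595317457441355e-05
shift [-0.0006  0.0015 -0.0006] twist 0.06783611802482348
```

Touching lightly. Pressing in small increments while watching the force.

>>> {"op": "servo_tool", "data": {"series": [{"gripper": 1.0,"translation": [0,0.002,0],"twist": 0},{"gripper": 1.0,"translation": [0,0.003,0],"twist": 0},{"gripper": 1.0,"translation": [0,0.003,0],"twist": 0}]}}

```text
time: 20.65
tool_pos: [0.5082, 0.0627, 0.1178]
tool_rot: [-1.571, -0.004, 0.003]
force: [-2.1, 0.1, 4.8]
opening: -0.0001
```

>>> {"op": "servo_tool", "data": {"series": [{"gripper": 1.0,"translation": [0,0.001,0],"twist": 0},{"gripper": 1.0,"translation": [0,0.002,0],"twist": 0},{"gripper": 1.0,"translation": [0,0.002,0],"twist": 0}]}}

```text
time: 21.02
tool_pos: [0.5083, 0.0627, 0.1175]
tool_rot: [-1.571, -0.005, 0.003]
force: [-4.7, 0.1, 15.4]
opening: 0.0003
```

The force climbed to 15 N with no more travel, tips at z = 0.1005 (bar top expected at 0.101): the head is on its stop. Backing off and checking.

>>> {"op": "servo_tool", "data": {"series": [{"gripper": 1.0,"translation": [0,-0.01,0],"twist": 0},{"gripper": 1.0,"translation": [0,-0.06,0],"twist": 0},{"gripper": 1.0,"translation": [0,-0.12,-0.03],"twist": 0},{"gripper": 1.0,"translation": [0,-0.18,-0.09],"twist": 0},{"gripper": 1.0,"translation": [0,-0.2,-0.12],"twist": 0}]}}

```text
time: 21.65
tool_pos: [0.5093, -0.0582, 0.3175]
tool_rot: [-1.572, -0.007, 0.002]
force: [0.4, -0.7, -0.5]
opening: 0.0001
```

>>> {"op": "servo_tool", "data": {"series": [{"gripper": 1.0,"translation": [0.04,0,-0.03],"twist": 0},{"gripper": 1.0,"translation": [0.04,0,-0.03],"twist": 0},{"gripper": 1.0,"translation": [0.04,0,-0.03],"twist": 0}]}}

```text
time: 22.02
tool_pos: [0.5485, -0.0869, 0.3145]
tool_rot: [-1.57, -0.002, 0.005]
force: [-0.5, 1.1, 0.7]
opening: 0.0
```

```bash
python3 shot.py f1;python3 shot.py f1s scene
python3 - <<'E'
from m import *
K,W,im,d,s=pickle.load(open('pics/f1.pkl','rb'))
h,w=d.shape; vv,uu=np.mgrid[:h,:w]; P=(np.c_[uu.ravel(),vv.ravel(),np.ones(h*w)]@np.linalg.inv(K).T*d.reshape(-1,1))@W[:3,:3].T+W[:3,3]
B=P[(im.max(2).ravel()<70)&(P[:,2]>.088)&(P[:,2]<.13)&(abs(P[:,0]-.507)<.02)&(abs(P[:,1]-.062)<.035)]
print('bar',len(B),B.min(0),B.max(0),np.median(B,0))
hsv=cv2.cvtColor(im,cv2.COLOR_RGB2HSV); br=cv2.inRange(hsv,(12,130,110),(30,255,255))
for c,st in blobs(br,30): print(c,st,plane(K,W,c,.054)[0])
im=cv2.imread('pics/f1s.png'); cv2.imwrite('pics/f1sc.png',cv2.resize(im[90:240,230:400],None,fx=4,fy=4,interpolation=cv2.INTER_CUBIC))
E
```

```text
22.025 [ 0.5485 -0.0869  0.3145] psi 0.24952748324503615 F [-0.5288  1.0996  0.6655] op 3.76957020455325e-05 q [-0.2827  0.2172  1.4236  0.0003  1.5023 -0.287 ]
22.075 [ 0.5482 -0.0865  0.3146] psi 0.28563980547110107 F [-0.7493 -0.1014 -0.4211] op 0.0003059650805653205 q [-0.282   0.2166  1.4242  0.0003  1.5023 -0.287 ]
bar 633 [0.502  0.027  0.0942] [0.513  0.068  0.1026] [0.5081 0.048  0.1001]
[370.4625  40.9625] [366  36  10  11  80] [0.6021 0.0421 0.054 ]
[153.2818 246.9503] [147 239  15  17 181] [ 0.3576 -0.1815  0.054 ]
[156.2045 257.75  ] [151 255  12   6  44] [ 0.3593 -0.1954  0.054 ]
[158.1707 263.1463] [152 260  13   7  41] [ 0.3607 -0.2024  0.054 ]
[164.0184 282.5354] [154 265  20  36 381] [ 0.3647 -0.2283  0.054 ]
[496.5279 341.4647] [485 330  24  23 269] [ 0.7813 -0.3106  0.054 ]
```

View pics/f1.png

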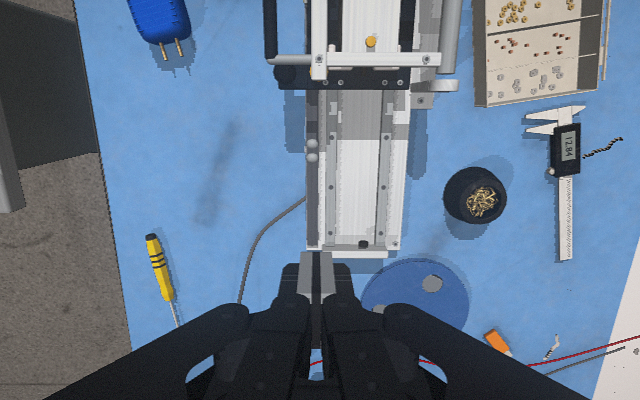

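View pics/f1sc.png

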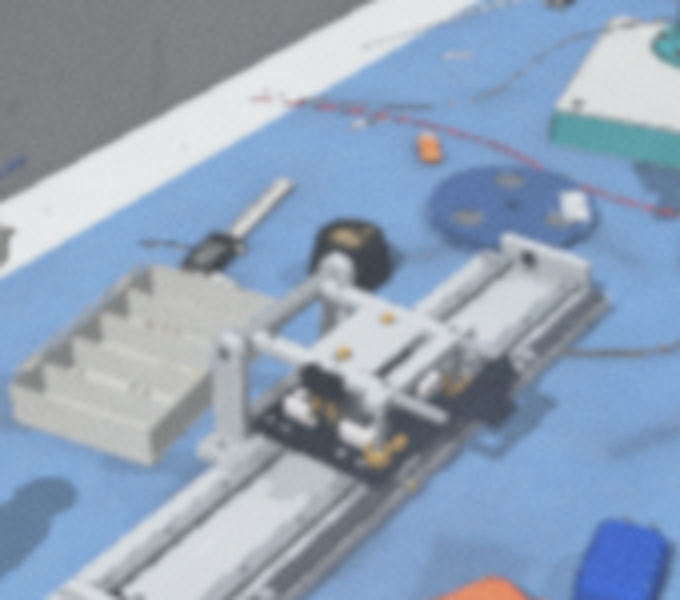

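Final views: the head frame lies level over the adapter. The bar top reads z ≈ 0.100–0.102 (0.101 when closed), the yellow test dot is at the carrier, and the gripper is clear. Handing in.

```bash
python3 -c "
from workcell import env
print(env.get_state()['force']); env.close_job()"
```

```text
[0.07894233 0.07601061 0.40451654]
the job is handed in; nothing more can be done
```

The job is done and handed in after about 22 s of the 61 s allowed.

- **Adapter:** it lies flat in the nest with its pins pointing left along the slide. After release its top read 79–80 mm at all five points checked.
- **Carrier:** I gripped the black knob and pushed it one station. The brass bushes moved 160.3–160.9 mm, so the carrier sits in the middle detent and did not run past it.
- **Contact head:** it started at about 1.34 rad by my measurement, not upright at 1.57. I swung it down by the bar, then pressed from above with shut fingers. The force rose to 15 N with almost no further travel, so it is on its stop. After backing off, the bar top measured about 0.100–0.102 m, against 0.101 m expected when closed.
- **Bench and gripper:** no move touched the other things on the bench, and the gripper was clear with about 0 N on the wrist at hand-in.

No check failed. The largest disagreements between measurements were about 2–3 mm: 2 mm between the two camera rays in the bar triangulation, and up to 3 mm in bush height.

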